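# Move a glued fossil slab to its storage cradle on a lifter

## Task

The glue in the flat fossil slab on the plywood drying stand is still weak, so never touch the slab with the gripper: take the broad steel lifter by its handle, slide its blade under the slab between the stand's two cork strips, raise the slab level, carry it over the bench and set it down gently, centred and square, on the two cork strips of the three-walled grey storage cradle. Then draw the lifter out, lay it flat on the bench well clear of the slab and let go. Do not let the slab fall, and leave the other things on the bench where they are.

Things in the scene. Friction and masses are not known exactly. Their poses are not given: they have to be found in the camera images.
- slab: Flat sand-coloured stone, 100 mm (x) by 130 mm (y), 14 mm thick, plus pale vertebrae in relief on top (25 mm high in all), about 220 g. Origin: centre of its flat underside; z up. It starts on the stand's strips, within 5 mm of the stand's centre and 0.1 rad of its x axis.
- stand: Fixed plywood base, 120 mm (x) by 150 mm (y), 6 mm thick, left or right of mid-bench, with two cork strips along x: 110 mm long, 14 mm wide, 86 mm clear channel between, tops 24 mm above the bench. Open at -x (slide the blade in along +x); at +x a 26 mm high stop bar, inner face 60 mm from the centre. Origin: on the bench under the strips' centre; z up.
- cradle: Fixed grey tray, base 130 mm (x) by 170 mm (y), 6 mm thick, with the same two cork strips as the stand (86 mm clear channel, tops 24 mm above the bench). Walls 36 mm high: inner faces 78 mm either side of the middle (y) and 68 mm from the centre at +x. Open at -x: draw the lifter out that way. Origin: on the bench under the strips' centre; z up.
- lifter: Broad lifter (cranked spatula), 240 g, lying flat on the bench: steel blade 105 mm (x) by 70 mm (y), 3 mm thick, with a 9 mm thick neck rising steeply from the rearmost 8 mm of its top (-x end) to a raised wooden handle in line with it. Origin: centre of the blade's underside; x points to the blade's free front edge, z up.
- lifter_grip (a point): Point on the centre line of the lifter's handle, 100 mm behind the blade's centre and 60 mm above the blade's underside. The handle is a straight bar along x, 18 mm wide (y), 22 mm high, from 75 to 170 mm behind the blade's centre. Axes as the lifter's.
- bottle: White plastic glue bottle standing, 56 mm across, 150 mm high. Origin: centre of its foot. Leave it.
- brush: Brush 180 mm long lying along its x, near the robot. Origin: under its middle. Leave it.
- scraper: Narrow scraper 180 mm long (blade 30 mm wide, dark handle flat on the bench), lying along its x. Not the lifter. Leave it.
- lump: Rounded plaster lump about 95 mm across, 53 mm high. Origin: centre of its foot. Leave it.
- bowl: Aluminium bowl 100 mm across, 45 mm high. Origin: centre of its foot. Leave it.
- bone: Pale leg bone 205 mm long along its y, 26 mm high, 40 mm wide. Origin: under its middle. Leave it.
- jar: Glass jar with steel cap, 68 mm across, 85 mm high. Origin: centre of its foot. Leave it.
Things that resemble listed ones, but are neither listed nor needed, are in the scene too. What is shaped like the slab but orange or pink is not meant.

How it is judged (in metres and radians):
On the way, in this order (a step that is already met when the one before it is completed fails the run):
1. the slab is lifted clear, level, on the lifter's blade (height (world z) of slab above 0.07 m and contact force between slab and lifter above 0.5 N and angle between slab's own z axis and vertical below 0.2 rad), for 0.3 s.
2. the slab rests centred and square on the cradle's strips (horizontal distance between slab and cradle below 0.016 m and angle between the x axis of slab and the x axis of cradle, either way round below 0.15 rad and z of slab in the frame of cradle between 0.02 and 0.027 m and angle between slab's own z axis and vertical below 0.06 rad and contact force between slab and cradle above 0.5 N), for 0.2 s.
At the end, for the whole second after the job is handed in: Slab at rest on the cradle's strips, centre within 16 mm of the cradle's, square within 0.15 rad (either way round), level. Lifter still, flat on the bench (blade within 6 mm of it, tilt under 0.06 rad), off stand and cradle, blade centre over 120 mm from the slab's (horizontal distance between slab and cradle below 0.016 m and angle between the x axis of slab and the x axis of cradle, either way round below 0.15 rad and z of slab in the frame of cradle between 0.02 and 0.027 m and angle between each of slab, lifter's own z axis and vertical below 0.06 rad and linear speed of each of slab, lifter below 0.02 m/s and contact force between slab and lifter below 0.1 N and height (world z) of lifter below 0.006 m and horizontal distance between lifter and slab above 0.12 m and contact force between lifter and cradle below 0.1 N and contact force between lifter and stand below 0.1 N); the robot touches nothing.
It fails at once if the gripper or arm touches the slab (contact force between slab and the fingers above 0.5 N or contact force between slab and the arm above 0.5 N).
It fails at once if the slab falls to the bench (its centre lower than 14 mm) (height (world z) of slab below 0.014 m).
It fails at once if the slab tips by more than 0.3 rad (angle between slab's own z axis and vertical above 0.3 rad).
It fails at once if the slab is dropped or banged into the cradle (over 20 N) (contact force between slab and cradle above 20 N).
It fails at once if another thing on the bench is moved by more than 25 mm (distance of any of bottle, brush, scraper, lump, bowl, bone, jar from where it was at the start of the episode above 0.025 m).
It also fails if it takes over 72 s, if anything falls off the work surface, if the arm or the gripper's body presses on something with over 40 N, if the wrist force passes 120 N, or if a joint passes its speed limit or range.

## Robot

A 6-joint arm with a two-finger parallel gripper is mounted at the origin on the work surface. World frame = base frame: x ahead of the robot, y to its left, z up, the work surface at z = 0. Lengths are in mm, angles in rad, forces in N, time in s.
With the tool pointing down it reaches from about 350 to 775 mm from the base axis. Payload 7.3 kg.
Tool frame: the origin (TCP) lies at the centre of the arm's flange, where the gripper is bolted on; the fingertips stand 178 mm ahead of it and the grasp point (between the pads) lies 159 mm ahead of it; z points along the fingers, y is the direction in which the jaws open and shut (so a half turn about z gives the same grasp; the last joint's range is limited). The gripper opens to 92 mm and grips with 3 to 60 N. Pads are 19 mm wide; open, the fingers measure 130 mm over their backs; the gripper's body (75 mm by 190 mm) begins 47 mm behind the grasp point.
Start: joints at [-1.459, 0.342, 1.524, -0, 1.275, -0.146], TCP at [133.871, -507.648, 404.741] pointing down, gripper open.
Joint ranges: [-2.53, 2.53], [-0.77, 2.02], [0.04, 2.7], [-1, 4.14], [0.28, 2.66], [-3.11, 3.11]. Speed limits (rad/s): [2.57, 2.57, 3.14, 3.14, 3.14, 3.14].

## Interface

Orientations are given as [roll, pitch, yaw] about the fixed x, y, z axes, in that order (R = Rz(yaw) Ry(pitch) Rx(roll)).
In Python, from plant import get_obs, capture, close_job gives the robot as it stands. The module is installed in compiled form; this text tells all that it offers.
- The arm moves only by the shell command python3 -m pendant 'ROWS'. ROWS is JSON, a list of rows, each a list of 3 entries, a list of its own where there are three numbers: the shift along the tool's x, y, z in m, then the turn, a rotation vector about the tool's x, y, z in rad, then the finger opening in m, from 0 to 0.0918. In form: [[[tx, ty, tz], [wx, wy, wz], fingers], ...]. A call has 1 to 10 rows; each row is the pose to reach, as a shift and turn from the pose commanded when the call began, along the tool's axes at that moment; what a row does not reach only later rows make up. A row lasts 1/12 s, in which the tool goes at most 41.7 mm and 7.16 degrees, less where a joint would pass 70% of its speed; a pose out of reach is approached as far as the arm can. A call with a gripper value outside its range is refused whole. The fingers move at their own pace and stop on an object; the grip force is fixed at half the most. Time passes only in rows, so rows that repeat a pose let the fingers close. It gives the time, the measured TCP pose, the force and the opening at its end, in the units of the state.
- get_obs(): the state, without advancing time (a new reading comes with each control period).
- capture(name): name is "scene" or "top"; returns a dict with "color" (400x640x3 uint8, red, green, blue), "mtx" (3x3 intrinsics, pixels), "rvec" (rotation vector, rad) and "tvec" (3), from world to camera coordinates, as OpenCV has them. Camera axes: x right, y down, z forward; pixel columns grow to the right and rows downward; lengths in mm; the calibration is good to about 2 mm. A picture is of the moment at which its call begins. There is no depth.
- close_job(): hands the job in, once; it reports no verdict.
The state is a dict: "time": time; "joint_positions": joint angles; "dq": joint speeds; "tau": joint torques, N m; "tool_pos": TCP position; "tcp_rot": TCP orientation; "contact_force": force on the tool from outside, world axes, zero at the start; "moment": the same for the moment, N m; "grip_width": finger opening in mm.
Only numpy, scipy, OpenCV 4.12 (cv2) and the standard library are available. Lean on these libraries where they do the work, as an engineer would, in place of code of your own. Each camera call takes 0.05 s, during which the arm holds its last target. There are 200 camera calls.

## Working session

There is one attempt and no reset: what is moved stays moved. The work goes in short steps, Python scripts to look and compute and a shell command to move; the robot and the scene stay as the last step left them, time stands still between calls to the robot, and variables do not carry over. Pictures are saved under pics/ and viewed, about 8 in all and at most 12, crops included, and the job is handed in when it is done.

```bash
mkdir -p pics
python3 - <<'E'
from plant import get_obs,capture
import cv2,pickle
for n in("scene","top"):
    c=capture(n); cv2.imwrite(f"pics/{n}0.png",c["color"][:,:,::-1]); pickle.dump(c,open(f"{n}0.pkl","wb"))
    print(n,c["mtx"].tolist(),c["rvec"],c["tvec"])
print(get_obs())
E
```

```text
scene [[368.5802115505767, 0.0, 317.92537205314187], [0.0, 368.5802115505767, 203.72929558928678], [0.0, 0.0, 1.0]] [ 1.98961061  1.65726834 -0.53155038] [-121.70761317 -338.38744208 1667.51723144]
top [[471.19918390632506, 0.0, 312.05472456525314], [0.0, 471.19918390632506, 199.98509573877197], [0.0, 0.0, 1.0]] [ 2.16445343 -2.13608166  0.14369158] [   8.69734953  496.51548125 1386.93302557]
{'time': 0.1, 'joint_positions': array([-1.45896469e+00,  3.42639842e-01,  1.52489887e+00, -3.59934510e-05,
        1.27541577e+00, -1.45980931e-01]), 'dq': array([-0.00067224, -0.00219228, -0.00195778,  0.00100017,  0.00054057,
        0.0003017 ]), 'tau': array([ 2.31007085e-03, -4.32004023e+01, -2.44694102e+01,  7.19309575e-02,
        5.26535546e-02, -5.40977499e-05]), 'tool_pos': array([ 133.87025822, -507.52251005,  404.12905138]), 'tcp_rot': array([-3.14024030e+00, -1.64041839e-04,  2.57822956e-01]), 'contact_force': array([-0.34763979,  0.07606463, -0.15659634]), 'moment': array([-0.0306811 ,  0.03195833, -0.00820189]), 'grip_width': 91.83784374698371}
```

View pics/top0.png

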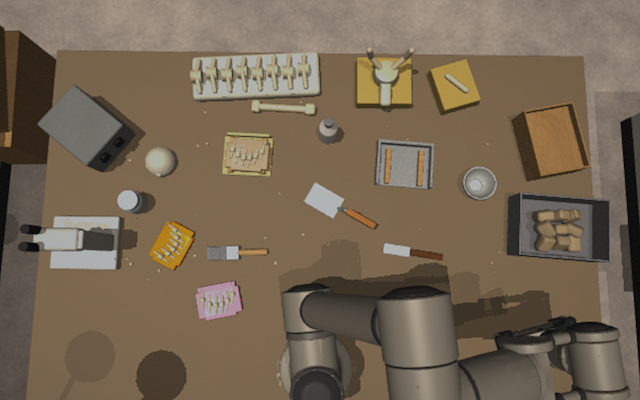

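View pics/scene0.png

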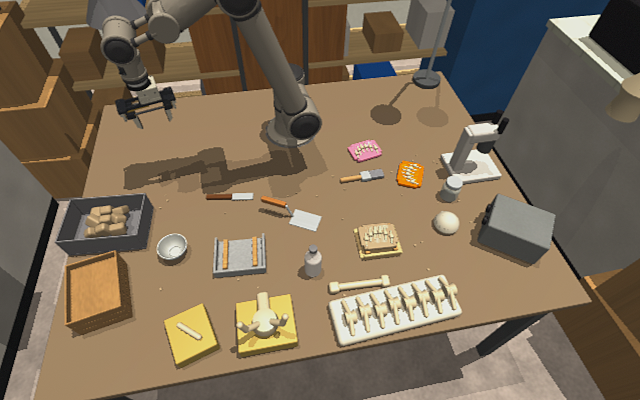

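Candidates in the top view: the slab is the sand-coloured one on plywood at (247,154). Its look-alikes are orange (172,245) and pink (218,301). The lifter is the broad blade at (324,201) with its handle to (376,226). Its look-alikes are the scraper (413,252) and the brush (237,253). The cradle is the grey three-walled tray at (404,165). Next I measure and check in a close crop.

```bash
cat > h.py <<'E'
import numpy as np,cv2
def ray(c,uv,z):
    uv=np.asarray(uv,float).reshape(-1,1,2)
    n=cv2.undistortPoints(uv,c["mtx"],None).reshape(-1,2)
    R=cv2.Rodrigues(np.asarray(c["rvec"],float))[0]; t=np.asarray(c["tvec"],float).ravel()
    C=-R.T@t; d=np.c_[n,np.ones(len(n))]@R
    return C+d*((z-C[2])/d[:,2])[:,None]
def proj(c,P):
    return cv2.projectPoints(np.asarray(P,float).reshape(-1,1,3),np.asarray(c["rvec"],float),np.asarray(c["tvec"],float),c["mtx"],None)[0].reshape(-1,2)
def rects(c,box,cond,z,amin=15):
    x0,y0,x1,y1=box; im=c["color"][y0:y1,x0:x1]
    hsv=cv2.cvtColor(im,cv2.COLOR_RGB2HSV).astype(int); m=cond(hsv[...,0],hsv[...,1],hsv[...,2]).astype(np.uint8)
    out=[]
    n,l,s,cen=cv2.connectedComponentsWithStats(m)
    for i in range(1,n):
        if s[i,4]<amin: continue
        v,u=np.nonzero(l==i); P=ray(c,np.c_[u+x0,v+y0],z)[:,:2].astype(np.float32)
        r=cv2.minAreaRect(P); out.append((s[i,4],(cen[i]+[x0,y0]).round(1),P.mean(0).round(1),np.round(r[0],1),np.round(r[1],1),round(r[2],1)))
    return out
E
python3 - <<'E'
from h import *;import pickle
t=pickle.load(open("top0.pkl","rb"))
def show(n,b,f,z):
    print(n); [print("  ",*r) for r in rects(t,b,f,z)]
show("blade",(295,175,350,220),lambda h,s,v:(s<60)&(v>140),3)
show("handle",(335,200,385,235),lambda h,s,v:(s>150)&(v>110),71)
show("cork cradle",(370,135,440,195),lambda h,s,v:(s>120)&(v>110),24)
show("cradle grey",(370,135,440,195),lambda h,s,v:(s<60),36)
im=t["color"]
for (u,v) in [(225,142),(247,172),(247,136),(235,155),(247,158),(210,155)]:
    print((u,v),cv2.cvtColor(im[v:v+1,u:u+1],cv2.COLOR_RGB2HSV).ravel())
a=cv2.resize(im[125:235,215:445],None,fx=3.4,fy=3.4,interpolation=cv2.INTER_CUBIC)
cv2.imwrite("pics/crop1.png",a[:,:,::-1])
E
```

```text
blade
   787 [323.5 199.9] [501.3 -20. ] [501.3 -20.2] [106.7  71.2] 60.5
handle
   187 [360.6 218. ] [ 440.1 -127.4] [ 440.5 -126.9] [93.7 17.4] 60.2
cork cradle
   162 [387.4 164.8] [ 609.6 -214.3] [ 609.3 -214.2] [ 14.1 107.3] 86.4
   164 [419.9 167.9] [ 601.4 -313.8] [ 601.3 -313.5] [ 14.6 107.3] 85.8
cradle grey
   2243 [404.5 163.3] [ 612.6 -264.4] [ 611.5 -264.1] [174.3 144. ] 86.1
(225, 142) [ 22 101 171]
(247, 172) [ 25  95 147]
(247, 136) [ 18 101  68]
(235, 155) [ 19  69 178]
(247, 158) [ 21  74 169]
(210, 155) [ 17  93 124]
```

View pics/crop1.png

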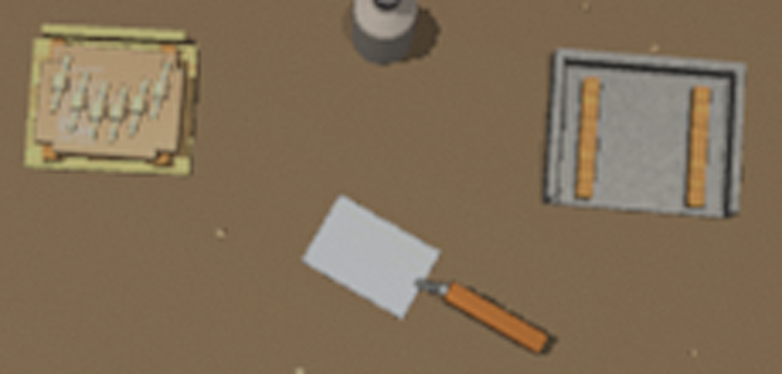

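The crop confirms the choice: the sand slab sits on plywood at crop (110,105), the broad lifter is at (370,255) with an orange handle, and the cradle's cork strips are at (588,138) and (698,147). Next is the stand and slab pose.

Run:
```python
from h import *;import pickle
t=pickle.load(open("top0.pkl","rb"))
def show(n,b,f,z):
    print(n); [print("  ",*r) for r in rects(t,b,f,z)]
b=(218,130,278,180)
show("plywood",b,lambda h,s,v:(h>=23)&(v>110)&(s>80),6)
show("cork",b,lambda h,s,v:(s>130)&(v>110)&(h<20),24)
show("slab",b,lambda h,s,v:(s<92)&(v>135)&(h<30),38)
cr=np.array([[25,165],[190,174],[198,43],[35,37]])/3.4+[215,125]-.35
P=ray(t,cr,6)[:,:2]; print("base corners",P.round(1).tolist(),P.mean(0))
cr=np.array([[42,25],[186,38],[186,30]])/3.4+[215,125]-.35
print("bar",ray(t,cr,26)[:,:2].round(1).tolist())
cr=np.array([[38,148],[180,158],[187,53],[52,45]])/3.4+[215,125]-.35
P=ray(t,cr,38)[:,:2]; print("slab corners",P.round(1).tolist(),P.mean(0))
m=cv2.cvtColor(t["color"],cv2.COLOR_RGB2HSV)[128:180,218:278]
a=cv2.resize(t["color"][128:180,218:278],None,fx=11,fy=11,interpolation=cv2.INTER_CUBIC)
cv2.imwrite("pics/crop2.png",a[:,:,::-1])
```

```text
plywood
   184 [248.3 135.1] [702.7 217.9] [701.2 219.1] [132.   20.1] 87.8
   27 [226.8 138.4] [691.3 284.9] [690.9 284.2] [16.3 12.5] 2.1
   26 [270.  140.1] [687.4 149.5] [686.2 150.9] [16.2 15.7] 1.4
   20 [225.  146.2] [665.9 289.5] [665.2 289.4] [22.4  6.3] 2.2
   216 [242.1 171.3] [587.  233.5] [586.7 227.1] [158.4  58.8] 70.2
cork
slab
   72 [253.3 134.3] [696.6 198. ] [696.9 202. ] [98.4  8.4] 87.6
   1181 [246.4 154.3] [633.6 216.9] [635.1 219.3] [134.4 100.3] 88.5
   16 [224.6 171. ] [581.  281.6] [581.3 281.2] [20.8 12.1] 28.1
   15 [232.8 173.5] [573.5 256.4] [573.6 255.8] [ 3.1 24.3] 0.7
base corners [[580.3, 295.5], [573.9, 144.9], [696.6, 140.6], [700.4, 291.0]] [637.80018479 217.97962022]
bar [[706.1, 281.1], [695.7, 149.8], [703.2, 150.0]]
slab corners [[589.7, 278.1], [582.3, 151.2], [678.5, 147.4], [684.3, 269.1]] [633.71305305 211.45706221]
```

View pics/crop2.png

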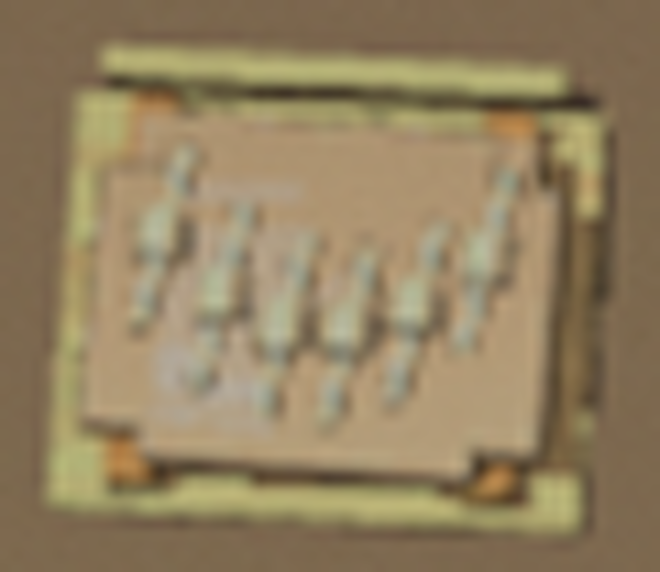

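Run:
```python
from h import *;import pickle
t=pickle.load(open("top0.pkl","rb"))
def f(n,pts,z):
    P=ray(t,np.array(pts)/11.+[218,128]-.45,z)[:,:2]
    a=np.degrees(np.arctan2(*((P[2]+P[3]-P[0]-P[1])[::-1]))); d=P[0]+P[3]-P[1]-P[2]; b=np.degrees(np.arctan2(-d[0],d[1]))
    print(n,P.round(1).tolist(),P.mean(0).round(1),"yaw",a.round(1),b.round(1)); return P
f("base",[[45,505],[582,533],[607,112],[78,92]],6)
f("cork ends",[[130,484],[495,500],[513,113],[160,96]],24)
# slab edges: left, right, bottom, top lines
L=np.array([[108,165],[82,425]]);R=np.array([[560,190],[540,455]]);B=np.array([[135,457],[470,475]]);T=np.array([[140,118],[490,132]])
def x(a,b):
    l=np.cross([*a[0],1],[*a[1],1]);m=np.cross([*b[0],1],[*b[1],1]);p=np.cross(l,m);return p[:2]/p[2]
f("slab",[x(L,B),x(R,B),x(R,T),x(L,T)],38)
```

```text
base [[579.4, 296.6], [573.4, 145.1], [695.2, 141.0], [699.1, 291.9]] [636.8 218.6] yaw -2.1 -1.9
cork ends [[582.2, 269.6], [579.0, 167.8], [689.7, 165.8], [693.3, 265.2]] [636.1 217.1] yaw -1.6 -1.9
slab [[587.7, 281.4], [582.4, 154.6], [679.8, 149.9], [683.3, 275.6]] [633.3 215.4] yaw -3.1 -2.0
```

```bash
cat > go.py <<'E'
# shift/turn (tool axes, m / rad) from the measured pose to x y z yaw (tool pointing down)
import sys,numpy as np;from plant import get_obs;from scipy.spatial.transform import Rotation as Ro
x,y,z,w=map(float,sys.argv[1:5]); o=get_obs(); R=Ro.from_euler('xyz',o["tcp_rot"])
T=Ro.from_euler('xyz',[np.pi,0,w])
print("t",o["time"],"pos",o["tool_pos"].round(1),"rot",o["tcp_rot"].round(3),"F",o["contact_force"].round(1),"M",o["moment"].round(2),"w",o["grip_width"].round(1))
print("shift",(R.inv().apply(np.array([x,y,z])-o["tool_pos"])/1000).round(4),"turn",(R.inv()*T).as_rotvec().round(3))
E
python3 go.py 454.3 -102.6 320 1.052
```

```text
Traceback (most recent call last):
  File "go.py", line 5, in <module>
    print("t",o["time"],"pos",o["tool_pos"].round(1),"rot",o["tcp_rot"].round(3),"F",o["contact_force"].round(1),"M",o["moment"].round(2),"w",o["grip_width"].round(1))
                                                                                                                                              ^^^^^^^^^^^^^^^^^^^^^
AttributeError: 'float' object has no attribute 'round'
```

```bash
sed -i 's/o\["grip_width"\].round(1)/round(o["grip_width"],1)/' go.py
python3 go.py 454.3 -102.6 320 1.052
```

```text
t 0.1 pos [ 133.9 -507.5  404.1] rot [-3.14  -0.     0.258] F [-0.3  0.1 -0.2] M [-0.03  0.03 -0.01] w 91.8
shift [ 0.4131 -0.3097  0.0846] turn [-0.001 -0.001 -0.794]
```

```bash
python3 -m pendant '[[[0.04,-0.03,0],[0,0,-0.05],0.09],[[0.413,-0.31,0.084],[0,0,-0.794],0.09],[[0.413,-0.31,0.084],[0,0,-0.794],0.09],[[0.413,-0.31,0.084],[0,0,-0.794],0.09],[[0.413,-0.31,0.084],[0,0,-0.794],0.09],[[0.413,-0.31,0.084],[0,0,-0.794],0.09],[[0.413,-0.31,0.084],[0,0,-0.794],0.09],[[0.413,-0.31,0.084],[0,0,-0.794],0.09],[[0.413,-0.31,0.084],[0,0,-0.794],0.09],[[0.413,-0.31,0.084],[0,0,-0.794],0.09]]'
python3 go.py 454.3 -102.6 320 1.052
```

```text
time: 0.93
tool_pos: [389.5, -183.4, 339.0]
tcp_rot: [-3.142, 0.0, 1.052]
contact_force: [1.4, 0.3, 0.1]
grip_width: 90.1
t 0.9333 pos [ 389.5 -183.4  339. ] rot [-3.142  0.     1.052] F [1.4 0.3 0.1] M [-0.07 -0.08 -0.01] w 90.1
shift [0.1024 0.0162 0.019 ] turn [-0.  0. -0.]
```

```bash
python3 -m pendant '[[[0.04,0,0.01],[0,0,0],0.09],[[0.08,0,0.02],[0,0,0],0.09],[[0.09,0.01,0.02],[0,0,0],0.09],[[0.09,0.01,0.02],[0,0,0],0.09],[[0.09,0.01,0.02],[0,0,0],0.09]]'
python3 go.py 454.3 -102.6 219 1.052
python3 - <<'E'
from h import *;from plant import capture
import pickle
c=capture("top");s=capture("scene")
x0,y0=proj(c,[[454,-103,60]])[0].astype(int); print(x0,y0,proj(s,[[454,-103,60]])[0].round())
for r in rects(c,(290,170,350,225),lambda h,s,v:(s<60)&(v>140),3):print(*r)
u,v=proj(s,[[454,-103,80]])[0].astype(int)
a=cv2.resize(s["color"][v-60:v+60,u-80:u+80],None,fx=5,fy=5,interpolation=cv2.INTER_CUBIC)
cv2.imwrite("pics/grip.png",a[:,:,::-1])
E
```

```text
time: 1.35
tool_pos: [442.3, -111.7, 319.0]
tcp_rot: [-3.141, 0.0, 1.054]
contact_force: [0.5, 0.6, -0.2]
grip_width: 90.3
t 1.35 pos [ 442.3 -111.7  319. ] rot [-3.141  0.     1.054] F [ 0.5  0.6 -0.2] M [-0.02 -0.02 -0.06] w 90.3
shift [0.0139 0.006  0.1   ] turn [-0.001  0.     0.002]
351 213 [280. 203.]
687 [321.7 199.4] [502.8 -14.5] [502.8 -17.3] [100.1  71. ] 60.5
16 [348.2 188.6] [537.6 -96. ] [539.4 -95.3] [18.8  6.2] 0.2
51 [347.  215.6] [453.5 -92.4] [454.  -90.9] [33.9 15.3] 0.2
```

View pics/grip.png

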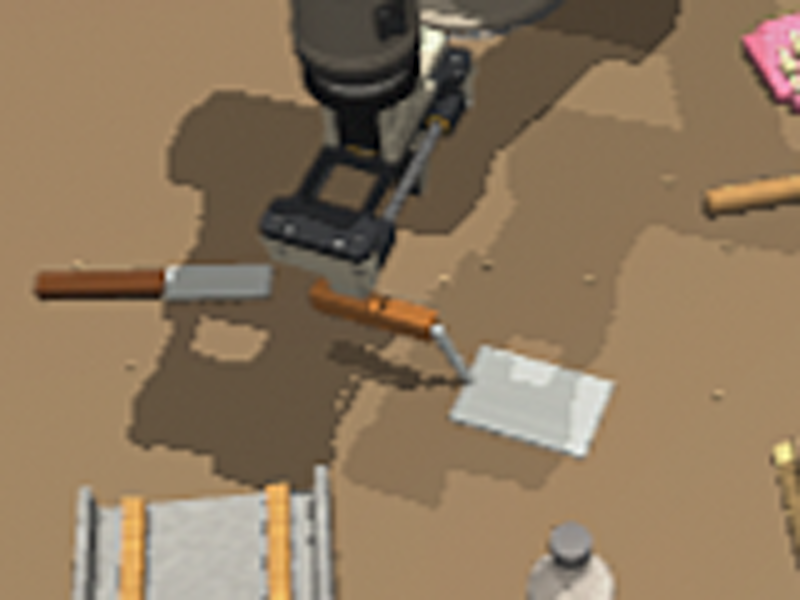

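The gripper is over the handle, crop (350,290), with the blade still at (530,400) and the scraper clear to the left. Going down now.

```bash
python3 -m pendant '[[[0.014,0.006,0.03],[0,0,0],0.09],[[0.014,0.006,0.06],[0,0,0],0.09],[[0.014,0.006,0.08],[0,0,0],0.09],[[0.014,0.006,0.095],[0,0,0],0.09],[[0.014,0.006,0.1],[0,0,0],0.09],[[0.014,0.006,0.1],[0,0,0],0.09]]'
python3 -m pendant '[[[0,0,0],[0,0,0],0.03],[[0,0,0],[0,0,0],0.03],[[0,0,0],[0,0,0],0.03],[[0,0,0],[0,0,0],0.01],[[0,0,0],[0,0,0],0.01],[[0,0,0],[0,0,0],0.01],[[0,0,0],[0,0,0],0.01],[[0,0,0],[0,0,0],0.01],[[0,0,0],[0,0,0],0.01],[[0,0,0],[0,0,0],0.01]]'
python3 go.py 454.3 -102.6 219 1.052
```

```text
time: 1.95
tool_pos: [453.5, -103.9, 218.7]
tcp_rot: [-3.139, 0.0, 1.05]
contact_force: [-0.7, 0.2, 0.2]
grip_width: 90.1
time: 2.78
tool_pos: [454.3, -102.9, 219.4]
tcp_rot: [3.142, 0.0, 1.052]
contact_force: [-0.6, 0.5, 0.6]
grip_width: 28.1
t 2.7833 pos [ 454.3 -102.9  219.4] rot [3.142 0.    1.052] F [-0.6  0.5  0.6] M [-0.03 -0.07  0.02] w 28.1
shift [ 0.0003 -0.0001  0.0004] turn [ 0.  0. -0.]
```

```bash
python3 -m pendant '[[[0,0,0],[0,0,0],0.0],[[0,0,0],[0,0,0],0.0],[[0,0,0],[0,0,0],0.0],[[0,0,0],[0,0,0],0.0],[[0,0,0],[0,0,0],0.0]]'
python3 -m pendant '[[[0,0,-0.01],[0,0,0],0.0],[[0,0,-0.03],[0,0,0],0.0],[[0,0,-0.05],[0,0,0],0.0],[[0,0,-0.07],[0,0,0],0.0],[[0,0,-0.08],[0,0,0],0.0],[[0,0,-0.08],[0,0,0],0.0],[[0,0,-0.08],[0,0,0],0.0]]'
python3 go.py 440 222 300 -0.035
```

```text
time: 3.2
tool_pos: [454.2, -102.9, 219.3]
tcp_rot: [-3.141, 0.0, 1.052]
contact_force: [-0.0, 0.1, -0.5]
grip_width: 17.7
time: 3.78
tool_pos: [454.1, -102.9, 299.3]
tcp_rot: [3.141, 0.0, 1.052]
contact_force: [-0.1, -0.5, -1.9]
grip_width: 17.5
t 3.7833 pos [ 454.1 -102.9  299.3] rot [3.141 0.    1.052] F [-0.1 -0.5 -1.9] M [-0.19  0.05  0.03] w 17.5
shift [ 0.2752 -0.1734 -0.0009] turn [ 1.000e-03 -0.000e+00  1.087e+00]
```

```bash
python3 -m pendant '[[[0.01,-0.008,0],[0,0,0.04],0],[[0.03,-0.024,0],[0,0,0.13],0],[[0.055,-0.043,0],[0,0,0.23],0],[[0.08,-0.063,0],[0,0,0.33],0],[[0.105,-0.083,0],[0,0,0.43],0],[[0.13,-0.102,0],[0,0,0.53],0],[[0.155,-0.122,0],[0,0,0.63],0],[[0.18,-0.142,0],[0,0,0.73],0],[[0.205,-0.162,0],[0,0,0.83],0],[[0.22,-0.174,0],[0,0,0.92],0]]'
python3 -m pendant '[[[0.005,0.02,0],[0,0,0.05],0],[[0.005,0.03,0],[0,0,0.1],0],[[0.005,0.03,0],[0,0,0.14],0],[[0.005,0.03,0],[0,0,0.165],0],[[0.005,0.03,0],[0,0,0.165],0],[[0.005,0.03,0],[0,0,0.165],0]]'
python3 go.py 405 225 300 -0.035
python3 - <<'E'
from h import *;from plant import capture
c=capture("top");s=capture("scene")
P=[[405,225,80],[500,221,80],[553,219,80]]; print(proj(c,P).round(),proj(s,P).round())
u,v=proj(s,[[480,221,90]])[0].astype(int)
a=cv2.resize(s["color"][max(v-60,0):v+60,u-80:u+80],None,fx=5,fy=5,interpolation=cv2.INTER_CUBIC)
cv2.imwrite("pics/s1.png",a[:,:,::-1]); cv2.imwrite("pics/t1.png",c["color"][:,:,::-1])
u,v=proj(c,[[525,220,80]])[0].astype(int)
for r in rects(c,(u-45,v-45,u+45,v+40),lambda h,s,v:(s<45)&(v>140),83):print(*r)
E
```

```text
time: 4.62
tool_pos: [411.0, 176.7, 297.9]
tcp_rot: [-3.141, 0.003, 0.128]
contact_force: [0.4, -0.5, -3.1]
grip_width: 17.9
time: 5.12
tool_pos: [421.0, 145.3, 298.6]
tcp_rot: [3.141, 0.002, -0.032]
contact_force: [-0.5, -0.6, -3.1]
grip_width: 17.8
t 5.1167 pos [421.  145.3 298.6] rot [ 3.141e+00  2.000e-03 -3.200e-02] F [-0.5 -0.6 -3.1] M [0.01 0.17 0.03] w 17.8
shift [-0.0185 -0.0791 -0.0014] turn [0.    0.002 0.003]
[[239. 228.]
 [242. 196.]
 [243. 178.]] [[364. 178.]
 [370. 198.]
 [374. 209.]]
19 [236.7 162. ] [599.5 238.2] [599.9 235.9] [28.9  7.2] 76.5
323 [269.9 179.4] [548.9 139.3] [542.7 139.1] [50.5 70.4] 0.7
102 [246.1 208.1] [463.2 206.3] [462.1 204.7] [17.1 92.4] 11.7
```

View pics/s1.png

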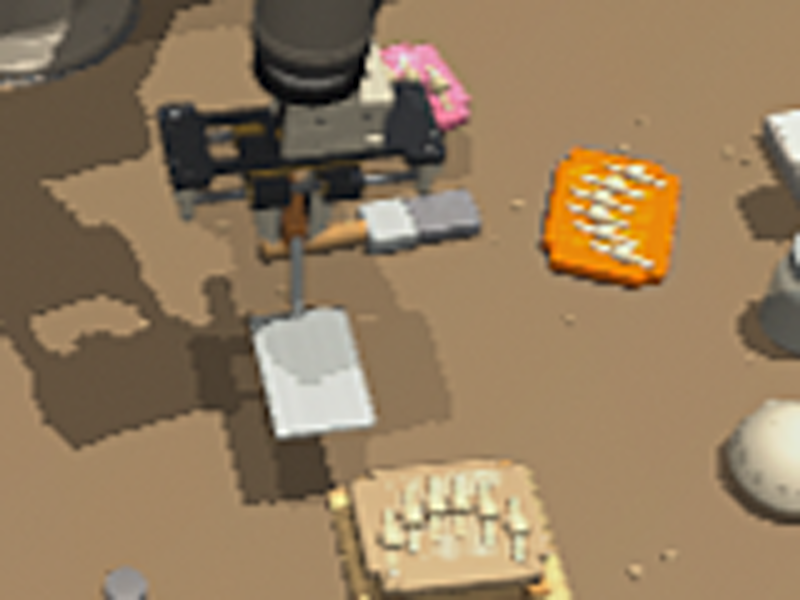

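Both shift signs changed with the turned axes, so the stop is 79 mm short sideways and nothing was touched. The blade, crop (315,370), is level and clear of the stand. I correct it and measure the blade's tilt from both views.

```bash
python3 -m pendant '[[[-0.004,-0.015,0],[0,0,0],0],[[-0.009,-0.035,0],[0,0,0],0],[[-0.014,-0.055,0],[0,0,0],0],[[-0.017,-0.07,0],[0,0,0],0],[[-0.0185,-0.079,-0.001],[0,0.002,0.003],0],[[-0.0185,-0.079,-0.001],[0,0.002,0.003],0],[[-0.0185,-0.079,-0.001],[0,0.002,0.003],0],[[-0.0185,-0.079,-0.001],[0,0.002,0.003],0]]'
python3 go.py 405 225 230 -0.035
python3 - <<'E'
from h import *;from plant import capture
c=capture("top");s=capture("scene")
a=c["color"][160:230,215:285];b=s["color"][170:230,340:410]
a=cv2.resize(a,None,fx=5.5,fy=5.5,interpolation=cv2.INTER_CUBIC);b=cv2.resize(b,None,fx=5.5,fy=5.5,interpolation=cv2.INTER_CUBIC)
o=np.zeros((390,780,3),np.uint8);o[:385,:385]=a;o[:330,390:775]=b
cv2.imwrite("pics/pair.png",o[:,:,::-1])
E
```

```text
time: 5.88
tool_pos: [405.4, 224.3, 300.3]
tcp_rot: [3.141, -0.002, -0.036]
contact_force: [-0.2, 0.1, -2.4]
grip_width: 18.0
t 5.8833 pos [405.4 224.3 300.3] rot [ 3.141e+00 -2.000e-03 -3.600e-02] F [-0.2  0.1 -2.4] M [-0.01  0.12  0.01] w 18.0
shift [-0.0005 -0.0007  0.0703] turn [ 0.001 -0.002 -0.001]
```

View pics/pair.png

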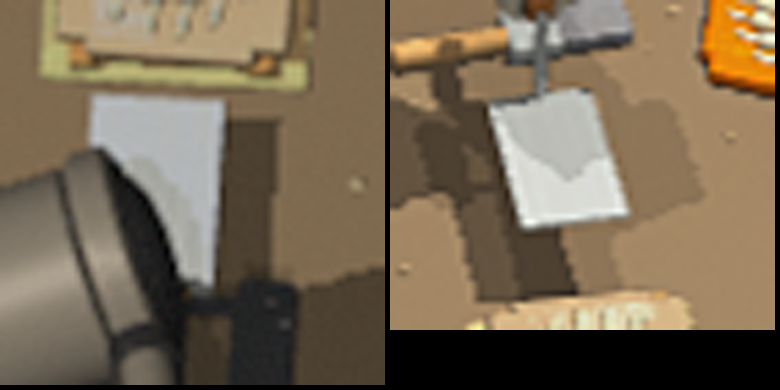

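Run:
```python
from h import *;import pickle
t=pickle.load(open("top0.pkl","rb"));s=pickle.load(open("scene0.pkl","rb"))
def PM(c): return c["mtx"]@np.c_[cv2.Rodrigues(np.asarray(c["rvec"],float))[0],np.asarray(c["tvec"],float).ravel()]
T=np.array([[91,97],[224,100],[213,290]])/5.5+[215,160]-.4
S=np.array([[239,213],[132,228],[101,102]])/5.5+[340,170]-.4
X=cv2.triangulatePoints(PM(t),PM(s),T.T.copy(),S.T.copy());print((X[:3]/X[3]).T.round(1))
# scene corners on plane z=84
S4=np.array([[239,213],[132,228],[101,102],[201,90]])/5.5+[340,170]-.4
for z in(78,84):print(ray(s,S4,z)[:,:2].round(1).tolist(), ray(t,T,z)[:,:2].round(1).tolist())
# control: slab corners, slab centre height via both views not needed
```

```text
[[554.3 253.5  80.2]
 [553.6 182.4  80. ]
 [451.5 185.9  83.4]]
[[552.9, 254.4], [552.3, 182.9], [447.5, 189.2], [449.1, 258.8]] [[554.7, 253.9], [554.0, 182.7], [451.8, 185.5]]
[[556.9, 252.2], [556.3, 181.1], [452.1, 187.4], [453.7, 256.5]] [[553.6, 252.8], [552.9, 182.0], [451.2, 184.8]]
```

```bash
python3 -m pendant '[[[0,-0.001,0.012],[0,-0.002,0],0],[[0,-0.001,0.03],[0,-0.002,0],0],[[0,-0.001,0.048],[0,-0.002,0],0],[[0,-0.001,0.06],[0,-0.002,0],0],[[0,-0.001,0.068],[0,-0.002,0],0],[[0,-0.001,0.068],[0,-0.002,0],0],[[0,-0.001,0.068],[0,-0.002,0],0],[[0,-0.001,0.068],[0,-0.002,0],0]]'
python3 go.py 525 221 232 -0.035
python3 - <<'E'
from h import *;from plant import capture
c=capture("top");s=capture("scene")
u,v=proj(s,[[570,220,20]])[0].astype(int)
b=cv2.resize(s["color"][v-40:v+40,u-55:u+55],None,fx=7,fy=7,interpolation=cv2.INTER_CUBIC)
cv2.imwrite("pics/low.png",b[:,:,::-1]);print(u,v)
E
```

```text
time: 6.65
tool_pos: [405.9, 225.8, 233.0]
tcp_rot: [-3.141, -0.001, -0.037]
contact_force: [1.6, -0.6, -2.2]
grip_width: 17.7
t 6.65 pos [405.9 225.8 233. ] rot [-3.141e+00 -1.000e-03 -3.700e-02] F [ 1.6 -0.6 -2.2] M [ 0.04  0.12 -0.04] w 17.7
shift [0.1192 0.0004 0.0012] turn [-0.    -0.001 -0.002]
372 222
```

View pics/low.png

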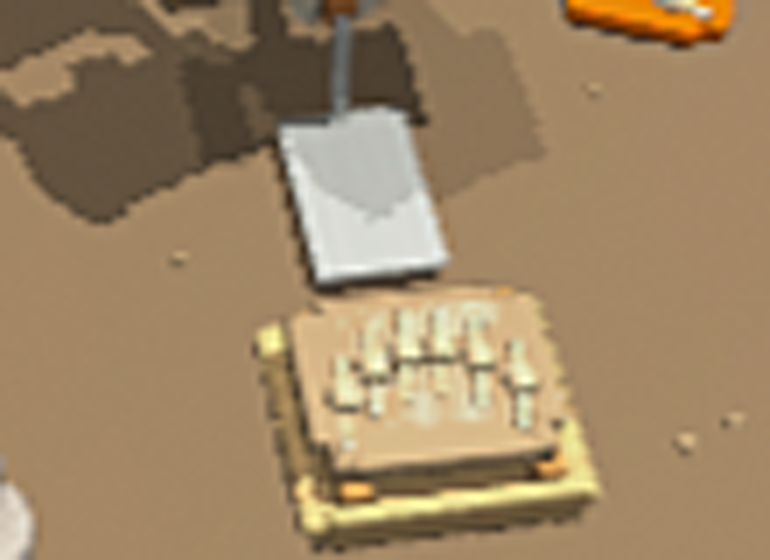

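The blade is low, at crop (365,195), and lined up with the slab at (430,380). Inserting in steps while watching the force.

```bash
python3 -m pendant '[[[0.005,0,0.001],[0,-0.001,0],0],[[0.012,0,0.001],[0,-0.001,0],0],[[0.019,0,0.001],[0,-0.001,0],0],[[0.026,0,0.001],[0,-0.001,0],0],[[0.033,0,0.001],[0,-0.001,0],0],[[0.04,0,0.001],[0,-0.001,0],0],[[0.047,0,0.001],[0,-0.001,0],0],[[0.051,0,0.001],[0,-0.001,0],0],[[0.053,0,0.001],[0,-0.001,0],0],[[0.053,0,0.001],[0,-0.001,0],0]]'
python3 go.py 525 221 232 -0.035
```

```text
time: 7.58
tool_pos: [458.8, 223.9, 231.2]
tcp_rot: [3.142, 0.001, -0.036]
contact_force: [0.1, 0.8, -2.7]
grip_width: 17.5
t 7.5833 pos [458.8 223.9 231.2] rot [ 3.142e+00  1.000e-03 -3.600e-02] F [ 0.1  0.8 -2.7] M [-0.02  0.15  0.02] w 17.5
shift [ 0.0662  0.0004 -0.0008] turn [ 0.     0.001 -0.001]
```

```bash
python3 -m pendant '[[[0.006,0,-0.001],[0,0,0],0],[[0.014,0,-0.001],[0,0,0],0],[[0.022,0,-0.001],[0,0,0],0],[[0.03,0,-0.001],[0,0,0],0],[[0.038,0,-0.001],[0,0,0],0],[[0.046,0,-0.001],[0,0,0],0],[[0.054,0,-0.001],[0,0,0],0],[[0.061,0,-0.001],[0,0,0],0],[[0.066,0,-0.001],[0,0,0],0],[[0.066,0,-0.001],[0,0,0],0]]'
python3 go.py 525 221 232 -0.035
python3 - <<'E'
from h import *;from plant import capture
c=capture("top");s=capture("scene")
u,v=proj(s,[[600,220,20]])[0].astype(int)
b=cv2.resize(s["color"][v-40:v+40,u-55:u+55],None,fx=5,fy=5,interpolation=cv2.INTER_CUBIC)
u,v=proj(c,[[600,220,20]])[0].astype(int)
a=cv2.resize(c["color"][v-40:v+40,u-25:u+25],None,fx=5,fy=5,interpolation=cv2.INTER_CUBIC)
cv2.imwrite("pics/in.png",np.hstack([b,a])[:,:,::-1])
E
```

```text
time: 8.42
tool_pos: [525.5, 221.4, 232.2]
tcp_rot: [-3.142, 0.0, -0.037]
contact_force: [-0.1, -0.8, -2.9]
grip_width: 17.5
t 8.4167 pos [525.5 221.4 232.2] rot [-3.142  0.    -0.037] F [-0.1 -0.8 -2.9] M [ 0.06  0.19 -0.02] w 17.5
shift [-0.0004  0.0004  0.0002] turn [-0.     0.    -0.002]
```

View pics/in.png

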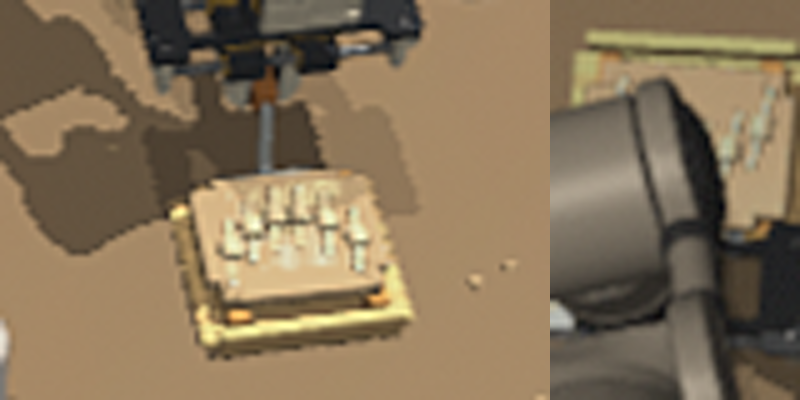

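The blade is under the slab, with the neck just behind the slab's rear edge at crop (265,150) and no contact force. Lifting slowly. Nine pictures viewed so far.

```bash
python3 -m pendant '[[[0,0,-0.003],[0,0,0],0],[[0,0,-0.006],[0,0,0],0],[[0,0,-0.008],[0,0,0],0],[[0,0,-0.01],[0,0,0],0],[[0,0,-0.012],[0,0,0],0],[[0,0,-0.014],[0,0,0],0],[[0,0,-0.016],[0,0,0],0],[[0,0,-0.018],[0,0,0],0],[[0,0,-0.02],[0,0,0],0],[[0,0,-0.02],[0,0,0],0]]'
python3 go.py 525 221 320 -0.035
python3 -m pendant '[[[0,0,0],[0,0,0],0],[[0,0,0],[0,0,0],0],[[0,0,0],[0,0,0],0]]'
```

```text
time: 9.35
tool_pos: [524.4, 221.6, 252.6]
tcp_rot: [-3.142, 0.001, -0.036]
contact_force: [0.7, 0.4, -3.8]
grip_width: 17.7
t 9.35 pos [524.4 221.6 252.6] rot [-3.142e+00  1.000e-03 -3.600e-02] F [ 0.7  0.4 -3.8] M [ 0.04  0.42 -0.03] w 17.7
shift [ 0.0005  0.0006 -0.0674] turn [-0.     0.001 -0.001]
time: 9.6
tool_pos: [524.4, 221.5, 252.2]
tcp_rot: [3.141, 0.001, -0.036]
contact_force: [-0.2, -0.3, -3.1]
grip_width: 17.8
```

```bash
python3 -m pendant '[[[0,0,-0.004],[0,0,0],0],[[0,0,-0.01],[0,0,0],0],[[0,0,-0.018],[0,0,0],0],[[0,0,-0.026],[0,0,0],0],[[0,0,-0.034],[0,0,0],0],[[0,0,-0.042],[0,0,0],0],[[0,0,-0.05],[0,0,0],0],[[0,0,-0.058],[0,0,0],0],[[0,0,-0.064],[0,0,0],0],[[0,0,-0.068],[0,0,0],0]]'
python3 -m pendant '[[[0,0,-0.002],[0,0,0],0],[[0,0,-0.002],[0,0,0],0],[[0,0,-0.002],[0,0,0],0],[[0,0,-0.002],[0,0,0],0]]'
python3 go.py 505 -268 325 -0.077
python3 - <<'E'
from h import *;from plant import capture
c=capture("top");s=capture("scene")
u,v=proj(s,[[600,220,100]])[0].astype(int)
b=cv2.resize(s["color"][v-40:v+40,u-40:u+40],None,fx=5,fy=5,interpolation=cv2.INTER_CUBIC)
U,V=proj(c,[[620,220,100]])[0].astype(int)
a=cv2.resize(c["color"][V-40:V+40,U-40:U+40],None,fx=5,fy=5,interpolation=cv2.INTER_CUBIC)
cv2.imwrite("pics/up.png",np.hstack([b,a])[:,:,::-1]);print("offs",u-40,v-40,U-40,V-40)
E
```

```text
time: 10.43
tool_pos: [524.6, 221.6, 321.4]
tcp_rot: [-3.141, -0.0, -0.036]
contact_force: [0.7, -0.5, -5.4]
grip_width: 17.9
time: 10.77
tool_pos: [524.4, 221.5, 321.8]
tcp_rot: [3.141, 0.002, -0.036]
contact_force: [0.8, -0.1, -4.3]
grip_width: 17.5
t 10.7667 pos [524.4 221.5 321.8] rot [ 3.141e+00  2.000e-03 -3.600e-02] F [ 0.8 -0.1 -4.3] M [ 0.03  0.29 -0.04] w 17.5
shift [-0.0017  0.4899 -0.003 ] turn [0.    0.002 0.041]
offs 338 176 202 113
```

View pics/up.png

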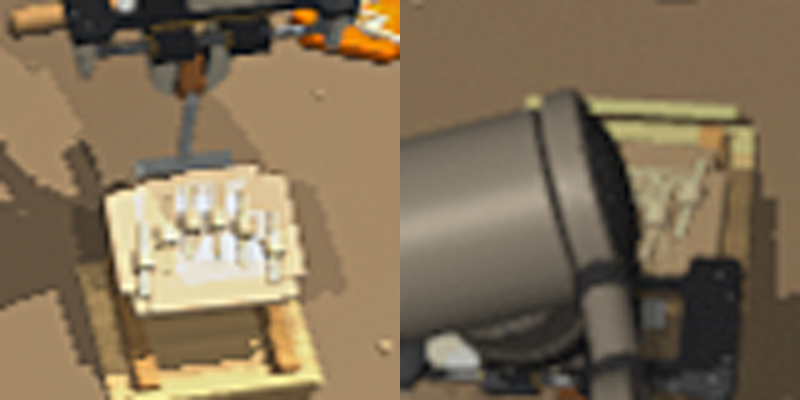

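The slab rides clear on the blade, crop (205,240), with the strips empty below. I check level and pose numerically from those corners.

Run:
```python
from h import *;import pickle
s=pickle.load(open("scene0.pkl","rb"));t=pickle.load(open("top0.pkl","rb"))
P=np.array([[133,303],[303,290],[285,170],[106,190]])/5.+[338,176]-.4
for z in(116,120,124):
    Q=ray(s,P,z)[:,:2];print(z,Q.round(1).tolist(),Q.mean(0).round(1),"x-len",np.linalg.norm(Q[0]-Q[3]).round(1),np.linalg.norm(Q[1]-Q[2]).round(1))
B=np.array([[138,165],[232,155]])/5.+[338,176]-.4
for z in(98,106,112):print("blade rear",z,ray(s,B,z)[:,:2].round(1).tolist())
print("top right edge",ray(t,np.array([[724-400,165],[715-400,255]])/5.+[202,113]-.4,120)[:,:2].round(1))
```

```text
116 [[675.4, 147.5], [685.5, 259.9], [590.5, 278.1], [585.2, 152.7]] [634.1 209.5] x-len 90.4 96.7
120 [[677.7, 146.4], [687.7, 258.3], [593.1, 276.5], [587.9, 151.6]] [636.6 208.2] x-len 90.0 96.3
124 [[680.0, 145.3], [690.0, 256.8], [595.7, 274.8], [590.5, 150.5]] [639.1 206.9] x-len 89.7 96.0
blade rear 98 [[556.5, 185.2], [559.6, 252.5]]
blade rear 106 [[561.9, 182.7], [565.1, 249.6]]
blade rear 112 [[566.0, 180.9], [569.1, 247.3]]
top right edge [[640.7 148.4]
 [587.8 152.1]]
```

```bash
python3 -m pendant '[[[-0.0016,0.0037,0],[0,0,0],0],[[-0.0047,0.011,0],[0,0,0],0],[[-0.0094,0.022,0],[0,0,0],0],[[-0.015,0.035,0],[0,0,0],0],[[-0.021,0.049,0],[0,0,0],0],[[-0.027,0.063,0],[0,0,0],0],[[-0.033,0.076,0],[0,0,0],0],[[-0.0385,0.09,0],[0,0,0],0],[[-0.0445,0.104,0],[0,0,0],0],[[-0.05,0.118,0],[0,0,0],0]]'
python3 -m pendant '[[[-0.006,0.0138,0],[0,0,0],0],[[-0.012,0.0276,0],[0,0,0],0],[[-0.018,0.0414,0],[0,0,0],0],[[-0.024,0.055,0],[0,0,0],0],[[-0.03,0.069,0],[0,0,0],0],[[-0.0355,0.083,0],[0,0,0],0],[[-0.04,0.094,0],[0,0,0],0],[[-0.0435,0.101,0],[0,0,0],0],[[-0.045,0.105,0],[0,0,0],0],[[-0.046,0.1065,0],[0,0,0],0]]'
python3 go.py 497 -254 322 -0.075
```

```text
time: 11.7
tool_pos: [469.4, 104.3, 322.4]
tcp_rot: [3.141, 0.001, -0.036]
contact_force: [-0.4, 0.2, -4.6]
grip_width: 17.6
time: 12.53
tool_pos: [420.1, 0.1, 322.5]
tcp_rot: [3.141, 0.001, -0.037]
contact_force: [0.2, 0.8, -3.4]
grip_width: 17.7
t 12.5333 pos [4.201e+02 1.000e-01 3.225e+02] rot [ 3.141e+00  1.000e-03 -3.700e-02] F [ 0.2  0.8 -3.4] M [-0.03  0.29 -0.02] w 17.7
shift [0.0863 0.2511 0.0005] turn [0.    0.001 0.038]
```

```bash
python3 -m pendant '[[[0.0013,0.0038,0],[0,0,0],0],[[0.004,0.0113,0],[0,0,0.002],0],[[0.0078,0.0226,0],[0,0,0.004],0],[[0.0123,0.036,0],[0,0,0.006],0],[[0.0173,0.05,0],[0,0,0.008],0],[[0.022,0.0645,0],[0,0,0.01],0],[[0.027,0.0786,0],[0,0,0.012],0],[[0.032,0.093,0],[0,0,0.014],0],[[0.0368,0.107,0],[0,0,0.016],0],[[0.042,0.121,0],[0,0,0.018],0]]'
python3 -m pendant '[[[0.005,0.014,0],[0,0,0.002],0],[[0.01,0.028,0],[0,0,0.004],0],[[0.015,0.042,0],[0,0,0.006],0],[[0.02,0.056,0],[0,0,0.008],0],[[0.025,0.07,0],[0,0,0.01],0],[[0.03,0.084,0],[0,0,0.012],0],[[0.0345,0.098,0],[0,0,0.014],0],[[0.0385,0.109,0],[0,0,0.016],0],[[0.0405,0.116,0],[0,0,0.018],0],[[0.0415,0.119,0],[0,0,0.019],0]]'
python3 go.py 497 -254 270 -0.075
```

```text
time: 13.37
tool_pos: [458.6, -123.3, 322.2]
tcp_rot: [3.141, 0.001, -0.054]
contact_force: [-0.1, -0.4, -4.4]
grip_width: 18.0
time: 14.2
tool_pos: [493.2, -244.1, 322.1]
tcp_rot: [3.141, 0.001, -0.074]
contact_force: [-0.8, 0.1, -4.6]
grip_width: 17.7
t 14.2 pos [ 493.2 -244.1  322.1] rot [ 3.141e+00  1.000e-03 -7.400e-02] F [-0.8  0.1 -4.6] M [-0.04  0.34 -0.02] w 17.7
shift [0.0046 0.0096 0.0521] turn [0.    0.001 0.001]
```

```bash
python3 -m pendant '[[[0.001,0.003,0.004],[0,0,0],0],[[0.003,0.006,0.01],[0,0,0],0],[[0.0046,0.0096,0.017],[0,0,0],0],[[0.0046,0.0096,0.024],[0,0,0],0],[[0.0046,0.0096,0.031],[0,0,0],0],[[0.0046,0.0096,0.038],[0,0,0],0],[[0.0046,0.0096,0.044],[0,0,0],0],[[0.0046,0.0096,0.049],[0,0,0],0],[[0.0046,0.0096,0.052],[0,0,0],0],[[0.0046,0.0096,0.052],[0,0,0],0]]'
python3 go.py 497 -254 270 -0.075
python3 - <<'E'
from h import *;from plant import capture
c=capture("top");s=capture("scene")
u,v=proj(s,[[600,-260,50]])[0].astype(int)
b=cv2.resize(s["color"][v-33:v+33,u-33:u+33],None,fx=6,fy=6,interpolation=cv2.INTER_CUBIC)
U,V=proj(c,[[610,-260,50]])[0].astype(int)
a=cv2.resize(c["color"][V-33:V+33,U-33:U+33],None,fx=6,fy=6,interpolation=cv2.INTER_CUBIC)
cv2.imwrite("pics/over.png",np.hstack([b,a])[:,:,::-1]);print("offs",u-33,v-33,U-33,V-33)
E
```

```text
time: 15.03
tool_pos: [496.8, -252.6, 269.7]
tcp_rot: [-3.141, 0.002, -0.073]
contact_force: [-0.1, 0.2, -3.0]
grip_width: 17.6
t 15.0333 pos [ 496.8 -252.6  269.7] rot [-3.141e+00  2.000e-03 -7.300e-02] F [-0.1  0.2 -3. ] M [ 0.03  0.26 -0.01] w 17.6
shift [ 0.0003  0.0014 -0.0003] turn [-0.     0.002  0.002]
offs 206 212 370 130
```

View pics/over.png

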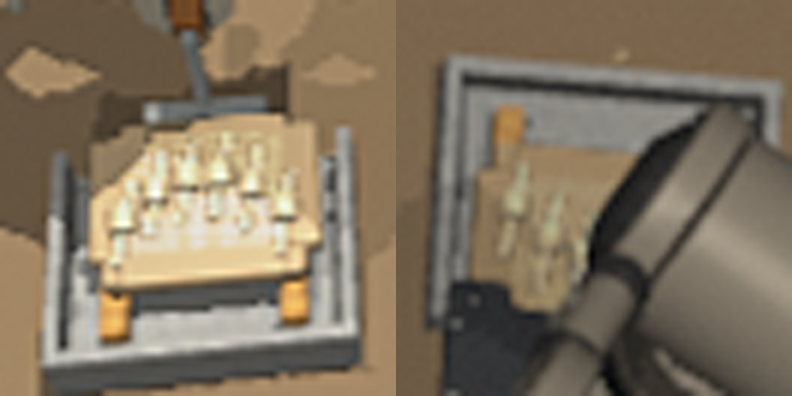

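The slab is square over the cradle, with its front edge at (570,150) and left edge at (473,230) in the top crop. Now the numeric check.

Run:
```python
from h import *;import pickle
t=pickle.load(open("top0.pkl","rb"));s=pickle.load(open("scene0.pkl","rb"))
P=np.array([[535-396,148],[632-396,154],[478-396,180],[471-396,270]])/6.+[370,130]-.4
print(ray(t,P,68).round(1)[:,:2])
w=np.array([[462-396,80],[766-396,102],[444-396,320]])/6.+[370,130]-.4
print("inner wall tops FL FR, L rear",ray(t,w,36).round(1)[:,:2])
S=np.array([[135,278],[312,258],[90,235],[320,235],[135,130],[300,120]])/6.+[206,212]-.4
print("scene front l/r, sides, rear",ray(s,S,68).round(1)[:,:2])
```

```text
[[ 632.3 -223.6]
 [ 629.9 -271.7]
 [ 615.7 -195.1]
 [ 570.3 -191.4]]
inner wall tops FL FR, L rear [[ 675.  -192.1]
 [ 665.5 -346.9]
 [ 550.7 -182.3]]
scene front l/r, sides, rear [[ 649.6 -296.9]
 [ 654.3 -201.8]
 [ 618.5 -320. ]
 [ 640.8 -196.2]
 [ 554.6 -292.9]
 [ 564.4 -200.5]]
```

The views disagree by about 20 mm in x: the top view puts the slab's front edge at x≈632 and the scene view at about 650. I settle it from pixel profiles before lowering.

Run:
```python
from h import *;from plant import capture
import pickle
c=capture("top");s=capture("scene");pickle.dump((c,s),open("over.pkl","wb"))
z0=68
for u in(392,398,404):
    print("top u",u,[(v,*c["color"][v,u].tolist()) for v in range(146,160)])
    print("  x at z68:",[(v,ray(c,[[u,v]],68)[0,:2].round().tolist()) for v in(148,152,156)])
for u in(236,246):
    print("scene u",u,[(v,*s["color"][v,u].tolist()) for v in range(224,270)])
print("proj expected (slab 605,-264) front top/bottom mid, rear top:",)
for n,P in dict(ft=[654,-262,68],fb=[654,-262,54],rt=[556,-262,68],stripend=[660,-216,24],blade_rear=[540,-258,54]).items():print(n,proj(c,[P])[0].round(1),proj(s,[P])[0].round(1))
```

```text
top u 392 [(146, 141, 137, 133), (147, 139, 137, 133), (148, 139, 139, 135), (149, 124, 125, 121), (150, 108, 110, 106), (151, 124, 124, 121), (152, 137, 138, 134), (153, 132, 124, 114), (154, 140, 120, 91), (155, 153, 128, 93), (156, 155, 131, 98), (157, 155, 132, 100), (158, 147, 125, 93), (159, 141, 119, 89)]
  x at z68: [(148, [651.0, -221.0]), (152, [639.0, -221.0]), (156, [627.0, -221.0])]
top u 398 [(146, 124, 122, 117), (147, 142, 140, 134), (148, 142, 139, 133), (149, 140, 138, 131), (150, 141, 138, 132), (151, 140, 138, 132), (152, 140, 138, 133), (153, 132, 130, 125), (154, 143, 128, 108), (155, 155, 130, 94), (156, 153, 128, 95), (157, 153, 129, 97), (158, 153, 129, 96), (159, 153, 129, 95)]
  x at z68: [(148, [652.0, -239.0]), (152, [639.0, -239.0]), (156, [627.0, -239.0])]
top u 404 [(146, 111, 110, 105), (147, 144, 142, 135), (148, 141, 140, 134), (149, 139, 138, 132), (150, 139, 137, 131), (151, 138, 136, 131), (152, 140, 137, 131), (153, 143, 141, 136), (154, 131, 125, 117), (155, 137, 118, 91), (156, 153, 128, 94), (157, 152, 128, 94), (158, 153, 128, 95), (159, 153
[... 1617 characters left out ...]
248, 223, 224, 192), (249, 227, 229, 204), (250, 199, 181, 153), (251, 225, 199, 152), (252, 231, 207, 158), (253, 230, 207, 157), (254, 230, 206, 157), (255, 230, 207, 157), (256, 234, 210, 160), (257, 237, 204, 154), (258, 127, 106, 78), (259, 73, 71, 65), (260, 85, 85, 82), (261, 85, 84, 81), (262, 75, 75, 71), (263, 149, 149, 142), (264, 186, 183, 175), (265, 188, 185, 178), (266, 185, 183, 174), (267, 190, 187, 179), (268, 198, 194, 186), (269, 153, 150, 143)]
proj expected (slab 605,-264) front top/bottom mid, rear top:
ft [405.6 147.3] [239.  257.4]
fb [404.7 148.5] [239.7 259.5]
rt [406.  179.7] [237.3 232.2]
stripend [387.8 148.8] [255.  263.1]
blade_rear [403.8 185.8] [238.8 230.4]
```

The scene view can hardly see a nose-down rotation about the grip, but the top view can. The lifter has probably pitched in the fingers, and the slab's front may be touching the strips already. I solve for the pitch at the lift picture and now.

```bash
cat > tilt.py <<'E'
from h import *
from scipy.optimize import fsolve
# front top edge (x,z) at y: top-view line v=a+b(u-u0), scene line of the bottom front edge
def front(t,s,lt,ls,y,yaw):
    def f(p):
        x,z=p; q=proj(t,[[x,y,z]])[0]; w=proj(s,[[x-3,y,z-13.7]])[0]
        return [q[1]-(lt[0]+lt[1]*(q[0]-lt[2])), w[1]-(ls[0]+ls[1]*(w[0]-ls[2]))]
    return fsolve(f,[630,60])
E
python3 - <<'E'
from tilt import *;import pickle
t,s=pickle.load(open("over.pkl","rb"))
print("now front top edge x,z",front(t,s,(153,.115,392),(258.6,-.1,236),-250,0))
a=cv2.imread("pics/up.png")[:,:,::-1]
# 'up' top crop: columns 620..700, print front boundary
for x in(640,660,680,695):print(x,[(y,*a[y,x].tolist()) for y in range(118,166,4)])
for x in(170,200,230):print("sc",x,[(y,*a[y,x].tolist()) for y in range(288,330,4)])
E
```

```text
now front top edge x,z [639.56690333  43.29686414]
640 [(118, 80, 69, 47), (122, 140, 131, 87), (126, 178, 169, 113), (130, 190, 180, 120), (134, 179, 171, 114), (138, 165, 157, 106), (142, 156, 140, 99), (146, 156, 133, 99), (150, 154, 129, 97), (154, 153, 128, 96), (158, 154, 128, 96), (162, 152, 127, 93)]
660 [(118, 97, 88, 60), (122, 118, 109, 73), (126, 162, 154, 102), (130, 184, 174, 116), (134, 187, 177, 118), (138, 183, 173, 115), (142, 171, 156, 108), (146, 157, 132, 97), (150, 153, 127, 96), (154, 154, 130, 97), (158, 152, 128, 95), (162, 152, 127, 93)]
680 [(118, 106, 98, 66), (122, 93, 82, 55), (126, 145, 136, 90), (130, 180, 172, 115), (134, 189, 180, 119), (138, 181, 171, 113), (142, 164, 153, 103), (146, 150, 131, 94), (150, 150, 127, 94), (154, 154, 129, 96), (158, 153, 129, 95), (162, 153, 128, 95)]
695 [(118, 122, 116, 77), (122, 93, 81, 55), (126, 144, 134, 91), (130, 181, 169, 113), (134, 190, 175, 115), (138, 181, 165, 109), (142, 165, 152, 101), (146, 151, 132, 94), (150, 148, 124, 92), (154, 150, 125, 94), (158, 150, 130, 97), (162, 152, 134, 102)]
sc 170 [(288, 232, 219, 174), (292, 232, 219, 172), (296, 232, 218, 172), (300, 232, 219, 173), (304, 248, 236, 186), (308, 232, 218, 171), (312, 140, 124, 96), (316, 100, 82, 58), (320, 105, 85, 56), (324, 119, 98, 65), (328, 118, 98, 65)]
sc 200 [(288, 232, 219, 171), (292, 232, 219, 170), (296, 233, 219, 170), (300, 246, 236, 187), (304, 227, 211, 166), (308, 163, 139, 103), (312, 102, 84, 60), (316, 106, 87, 59), (320, 116, 96, 64), (324, 119, 99, 67), (328, 117, 97, 66)]
sc 230 [(288, 232, 218, 169), (292, 232, 219, 171), (296, 235, 224, 177), (300, 251, 232, 179), (304, 195, 173, 133), (308, 107, 90, 68), (312, 103, 84, 55), (316, 115, 94, 63), (320, 119, 98, 66), (324, 117, 97, 65), (328, 114, 95, 64)]
```

```bash
python3 - <<'E'
from tilt import *;import pickle
t,s=pickle.load(open("over.pkl","rb"))
p=front(t,s,(141.1,.08,254),(237.2,-.13,378),190,0);print("up front x,z",p,"expected level ~ (683.5,120)")
for n,(x,z),(gx,gz) in(("up",p,(524.4,162.8)),("now",(639.6,43.3),(496.8,110.7))):
    # nose-down angle from bearing of the front top edge about the grip
    print(n,np.arctan2(gz-z,x-gx)-np.arctan2(43,158.6),np.hypot(gz-z,x-gx),np.hypot(43,158.6))
E
python3 -m pendant '[[[0,0,-0.003],[0,0,0],0],[[0,0,-0.008],[0,0,0],0],[[0,0,-0.014],[0,0,0],0],[[0,0,-0.02],[0,0,0],0],[[0,0,-0.026],[0,0,0],0],[[0,0,-0.032],[0,0,0],0],[[0,0,-0.037],[0,0,0],0],[[0,0,-0.04],[0,0,0],0],[[0,0,-0.04],[0,0,0],0],[[0,0,-0.04],[0,0,0],0]]'
```

```text
up front x,z [663.30483397  83.13185119] expected level ~ (683.5,120)
up 0.25598238908949833 160.12984367542614 164.3257739978729
now 0.17623099714867319 157.9069346165646 164.3257739978729
time: 16.07
tool_pos: [496.9, -252.7, 310.4]
tcp_rot: [3.141, 0.001, -0.073]
contact_force: [0.3, 0.3, -3.9]
grip_width: 17.5
```

```bash
python3 -m pendant '[[[-0.0024,0,-0.002],[0,0.015,0],0],[[-0.0056,0,-0.006],[0,0.035,0],0],[[-0.0087,0,-0.01],[0,0.055,0],0],[[-0.0119,0,-0.012],[0,0.075,0],0],[[-0.0151,0,-0.012],[0,0.095,0],0],[[-0.0182,0,-0.012],[0,0.115,0],0],[[-0.0214,0,-0.011],[0,0.135,0],0],[[-0.0238,0,-0.01],[0,0.15,0],0],[[-0.0238,0,-0.01],[0,0.15,0],0],[[-0.0238,0,-0.01],[0,0.15,0],0]]'
cat > prof.py <<'E'
from tilt import *;from plant import capture,get_obs
import pickle
from scipy.spatial.transform import Rotation as Ro
t=capture("top");s=capture("scene");pickle.dump((t,s),open("cur.pkl","wb"));o=get_obs()
R=Ro.from_euler('xyz',o["tcp_rot"]);g=o["tool_pos"]+R.apply([0,0,159]);print("tcp",o["tool_pos"].round(1),o["tcp_rot"].round(3),"grip pt",g.round(1),"F",o["contact_force"].round(1))
def sand(p): p=p.astype(int); return (p[...,0]-p[...,2]>38)
# first sand pixel from the far side (top view) with sub-pixel from colour blend; last sand pixel from below (scene)
for u in range(390,412,3):
    k=[v for v in range(135,175) if sand(t["color"][v,u]) and sand(t["color"][v+1,u]) and sand(t["color"][v+2,u])]
    print("T",u,k[:1],end=" ")
print()
for u in range(224,258,4):
    k=[v for v in range(225,262) if sand(s["color"][v,u]) and s["color"][v,u,0]>170]
    print("S",u,k[:1],k[-1:],end=" ")
print()
E
python3 prof.py
```

```text
time: 16.9
tool_pos: [472.9, -251.1, 320.3]
tcp_rot: [-3.142, -0.149, -0.074]
contact_force: [0.6, 0.5, -4.9]
grip_width: 18.0
tcp [ 473.2 -251.1  320.3] [ 3.141 -0.149 -0.073] grip pt [ 496.7 -252.8  163.1] F [-0.3  0.2 -4.9]
T 390 [135] T 393 [135] T 396 [135] T 399 [135] T 402 [135] T 405 [135] T 408 [135] T 411 [135] 
S 224 [226] [253] S 228 [226] [253] S 232 [225] [252] S 236 [225] [252] S 240 [225] [252] S 244 [225] [251] S 248 [225] [251] S 252 [226] [250] S 256 [227] [261]
```

```bash
sed -i 's/range(135,175)/range(144,175)/' prof.py; python3 prof.py
python3 - <<'E'
import pickle
t,s=pickle.load(open("cur.pkl","rb"))
for u in (396,402):print(u,[(v,*t["color"][v,u].tolist()) for v in range(141,156)])
E
```

```text
tcp [ 473.3 -251.   320.3] [ 3.141 -0.149 -0.073] grip pt [ 496.8 -252.8  163.1] F [ 0.1 -0.8 -4.2]
T 390 [147] T 393 [147] T 396 [148] T 399 [148] T 402 [148] T 405 [148] T 408 [149] T 411 [149] 
S 224 [226] [253] S 228 [226] [253] S 232 [225] [252] S 236 [225] [252] S 240 [225] [252] S 244 [225] [251] S 248 [225] [251] S 252 [226] [250] S 256 [226] [261] 
396 [(141, 140, 136, 129), (142, 133, 131, 126), (143, 90, 88, 85), (144, 42, 43, 39), (145, 95, 94, 90), (146, 123, 120, 116), (147, 143, 126, 105), (148, 157, 131, 96), (149, 151, 127, 94), (150, 151, 126, 93), (151, 151, 125, 93), (152, 153, 131, 98), (153, 156, 136, 104), (154, 159, 142, 108), (155, 164, 150, 118)]
402 [(141, 138, 130, 120), (142, 150, 148, 143), (143, 119, 117, 113), (144, 60, 58, 56), (145, 59, 59, 56), (146, 114, 114, 111), (147, 135, 127, 116), (148, 141, 121, 93), (149, 153, 128, 96), (150, 151, 126, 93), (151, 152, 129, 96), (152, 152, 126, 94), (153, 155, 134, 102), (154, 158, 142, 109), (155, 162, 149, 115)]
```

Run:
```python
from tilt import *;import pickle
t,s=pickle.load(open("cur.pkl","rb"))
for vt in(146.9,147.6):
  for vs in(252,253):
    x,z=front(t,s,(vt,.1,399),(vs,-.12,238),-250,0)
    print(round(x,1),round(z,1),"nose-down",np.arctan2(163.1-z,x-496.8)-np.arctan2(43,158.6),"r",np.hypot(163.1-z,x-496.8))
```

```text
646.3 97.8 nose-down 0.14682232583762972 r 163.11293760288893
647.5 93.5 nose-down 0.16794625042650357 r 165.9674779296183
644.9 95.4 nose-down 0.1641740496281443 r 162.80528756131483
646.0 91.0 nose-down 0.18513529794019729 r 165.7254819785588
```

Run:
```python
from tilt import *;import pickle
t=pickle.load(open("top0.pkl","rb"));s=pickle.load(open("scene0.pkl","rb"))
for u in (376,384):print(u,[(v,*s["color"][v,u].tolist()) for v in range(244,256)])
for u in(240,250):print(u,[(v,*t["color"][v,u].tolist()) for v in range(134,144)])
for P in([682,205,38],[682,205,24]):print(proj(t,[P])[0],proj(s,[P])[0])
```

```text
376 [(244, 219, 188, 139), (245, 220, 190, 141), (246, 223, 192, 143), (247, 230, 196, 145), (248, 126, 107, 80), (249, 92, 77, 58), (250, 113, 94, 63), (251, 114, 94, 62), (252, 109, 86, 59), (253, 238, 227, 146), (254, 250, 244, 163), (255, 163, 146, 95)]
384 [(244, 219, 189, 141), (245, 221, 192, 144), (246, 232, 199, 149), (247, 136, 115, 86), (248, 83, 70, 52), (249, 112, 93, 63), (250, 117, 95, 64), (251, 111, 86, 58), (252, 238, 227, 148), (253, 250, 243, 164), (254, 163, 145, 95), (255, 101, 81, 56)]
240 [(134, 184, 178, 118), (135, 137, 131, 86), (136, 85, 75, 52), (137, 154, 146, 96), (138, 174, 158, 112), (139, 167, 141, 108), (140, 171, 146, 110), (141, 173, 147, 113), (142, 173, 147, 111), (143, 174, 147, 112)]
250 [(134, 183, 178, 119), (135, 149, 144, 96), (136, 80, 71, 47), (137, 132, 123, 82), (138, 164, 156, 104), (139, 166, 149, 107), (140, 175, 150, 114), (141, 173, 148, 112), (142, 172, 147, 113), (143, 173, 147, 112)]
[250.85782174 138.88734788] [378.26670463 247.24200779]
[251.44606305 140.081539  ] [377.67331759 249.27217102]
```

The bright/dark boundary in the scene view is the top front edge, because the front face is in shadow. My solver assumed the bottom edge, so I redo all three.

```bash
sed -i 's/\[\[x-3,y,z-13.7\]\]/[[x,y,z]]/' tilt.py
python3 - <<'E'
from tilt import *;import pickle
t,s=pickle.load(open("cur.pkl","rb"))
for n,lt,ls,y,gx,gz in(("stand",(138.6,.05,246),(247.9,-.12,376),215,524.4,73),("up",(141.1,.08,254),(237.2,-.13,378),190,524.4,162.8),("over",(153,.115,392),(258.3,-.1,238),-250,496.8,110.7),("cur",(147,.1,399),(252.4,-.12,238),-250,496.8,163.1)):
    x,z=front(t,s,lt,ls,y,0);print(n,round(x,1),round(z,1),"nose-down",round(np.arctan2(gz-z,x-gx)-np.arctan2(43,158.6),3),"r",round(np.hypot(gz-z,x-gx),1))
E
```

```text
stand 683.0 36.3 nose-down -0.037 r 162.8
up 664.8 77.3 nose-down 0.282 r 164.4
over 640.9 38.1 nose-down 0.202 r 161.4
cur 648.1 89.9 nose-down 0.186 r 168.1
```

```bash
python3 -m pendant '[[[-0.0016,0,0],[0,0.01,0],0],[[-0.0048,0,0],[0,0.03,0],0],[[-0.0079,0,0],[0,0.05,0],0],[[-0.0111,0,0.0005],[0,0.07,0],0],[[-0.0143,0,0.0005],[0,0.09,0],0],[[-0.0175,0,0.001],[0,0.11,0],0],[[-0.0206,0,0.0015],[0,0.13,0],0],[[-0.0238,0,0.002],[0,0.15,0],0],[[-0.027,0,0.0025],[0,0.17,0],0],[[-0.03,0,0.003],[0,0.19,0],0]]'
python3 -m pendant '[[[0,0,0],[0,0,0],0],[[0,0,0],[0,0,0],0],[[0,0,0],[0,0,0],0]]'
sed -i 's/range(144,175)/range(140,175)/' prof.py; python3 prof.py;  python3 - <<'E'
import pickle
t,s=pickle.load(open("cur.pkl","rb"))
for u in (390,396,402):print(u,[(v,*t["color"][v,u].tolist()) for v in range(137,152)])
for u in (236,246):print(u,[(v,*s["color"][v,u].tolist()) for v in range(238,254)])
E
```

```text
time: 17.93
tool_pos: [443.6, -248.9, 312.9]
tcp_rot: [3.141, -0.341, -0.073]
contact_force: [-0.8, -0.7, -4.6]
grip_width: 17.6
time: 18.18
tool_pos: [444.0, -249.0, 313.0]
tcp_rot: [3.141, -0.339, -0.073]
contact_force: [-0.1, -0.4, -3.7]
grip_width: 17.7
tcp [ 444.1 -248.9  312.9] [ 3.141 -0.339 -0.073] grip pt [ 496.8 -252.8  163. ] F [ 1.1 -0.8 -5.1]
T 390 [146] T 393 [146] T 396 [146] T 399 [146] T 402 [146] T 405 [146] T 408 [147] T 411 [147] 
S 224 [226] [253] S 228 [226] [253] S 232 [225] [252] S 236 [225] [252] S 240 [225] [252] S 244 [225] [251] S 248 [225] [251] S 252 [226] [250] S 256 [226] [261] 
390 [(137, 122, 102, 77), (138, 122, 100, 75), (139, 125, 105, 82), (140, 137, 130, 119), (141, 149, 146, 141), (142, 117, 115, 110), (143, 58, 58, 55), (144, 59, 59, 56), (145, 116, 104, 82), (146, 142, 122, 92), (147, 140, 118, 86), (148, 143, 122, 90), (149, 133, 113, 84), (150, 144, 122, 92), (151, 159, 134, 99)]
396 [(137, 123, 102, 77), (138, 122, 101, 76), (139, 122, 101, 74), (140, 129, 117, 101), (141, 141, 137, 129), (142, 134, 133, 128), (143, 91, 91, 87), (144, 43, 
[... 481 characters left out ...]
238, 234, 223, 193), (239, 233, 222, 194), (240, 231, 219, 189), (241, 231, 218, 188), (242, 231, 220, 196), (243, 230, 216, 183), (244, 229, 213, 178), (245, 229, 216, 187), (246, 228, 214, 179), (247, 228, 206, 162), (248, 227, 202, 154), (249, 227, 202, 154), (250, 229, 203, 155), (251, 236, 212, 161), (252, 209, 174, 130), (253, 107, 89, 64)]
246 [(238, 112, 101, 80), (239, 209, 184, 153), (240, 218, 196, 163), (241, 223, 205, 172), (242, 219, 204, 181), (243, 229, 217, 191), (244, 232, 221, 198), (245, 231, 220, 196), (246, 230, 217, 187), (247, 229, 207, 159), (248, 230, 206, 155), (249, 230, 207, 157), (250, 236, 213, 162), (251, 229, 193, 145), (252, 120, 100, 72), (253, 74, 70, 64)]
```

Run:
```python
from tilt import *;import pickle
t,s=pickle.load(open("cur.pkl","rb"))
for vt,vs in((145.2,252.4),(144.9,252.4),(145.2,252)):
    x,z=front(t,s,(vt,.07,396),(vs,-.12,238),-250,0);print(round(x,1),round(z,1),"nose-down",round(np.arctan2(163-z,x-496.8)-np.arctan2(43,158.6),3),"r",round(np.hypot(163-z,x-496.8),1))
for th in (0,.1,.2): print(th, proj(s,[[496.8+58.6*np.cos(th)-43*np.sin(th),-250,163-43*np.cos(th)-58.6*np.sin(th)]])[0])
a=cv2.resize(s["color"][190:262,196:296],None,fx=5,fy=5,interpolation=cv2.INTER_CUBIC)
b=cv2.resize(t["color"][130:202,370:424],None,fx=5,fy=5,interpolation=cv2.INTER_CUBIC)
cv2.imwrite("pics/tl.png",np.hstack([a,b])[:,:,::-1])
```

```text
651.7 96.0 nose-down 0.144 r 168.7
652.3 97.0 nose-down 0.136 r 168.9
651.2 97.7 nose-down 0.135 r 167.6
0 [238.41751883 223.12754957]
0.1 [238.60295075 222.93422129]
0.2 [238.75360102 222.52973868]
```

View pics/tl.png

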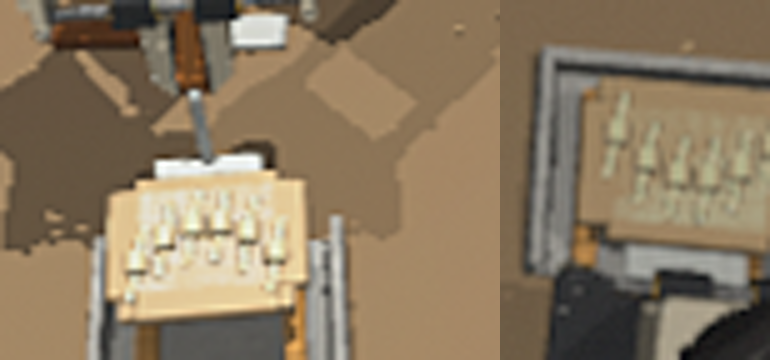

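The slab lies square in the tray (top crop front edge v≈80, rear edge v≈245), with the blade's rear showing behind it. That is the last viewable picture. Both edges are visible now, so I get the slab's tilt directly.

Run:
```python
from tilt import *;import pickle
t,s=pickle.load(open("cur.pkl","rb"))
for u in (402,408,414):print("T",u,[(v,*t["color"][v,u].tolist()) for v in range(172,186)])
for u in (232,240,248):print("S",u,[(v,*s["color"][v,u].tolist()) for v in range(218,230)])
```

```text
T 402 [(172, 167, 154, 123), (173, 167, 158, 126), (174, 160, 142, 111), (175, 155, 130, 96), (176, 159, 133, 100), (177, 153, 128, 94), (178, 111, 92, 66), (179, 119, 119, 113), (180, 159, 161, 155), (181, 162, 163, 157), (182, 166, 167, 161), (183, 125, 127, 122), (184, 36, 38, 38), (185, 41, 38, 35)]
T 408 [(172, 153, 143, 114), (173, 152, 143, 114), (174, 155, 144, 114), (175, 154, 133, 101), (176, 156, 130, 97), (177, 158, 133, 100), (178, 131, 110, 80), (179, 93, 82, 67), (180, 133, 132, 126), (181, 162, 165, 158), (182, 161, 163, 157), (183, 141, 141, 135), (184, 81, 80, 78), (185, 32, 31, 33)]
T 414 [(172, 163, 151, 121), (173, 169, 160, 128), (174, 167, 157, 126), (175, 162, 144, 112), (176, 156, 132, 98), (177, 158, 132, 98), (178, 157, 131, 97), (179, 116, 97, 69), (180, 109, 107, 102), (181, 151, 151, 146), (182, 159, 160, 153), (183, 159, 160, 154), (184, 159, 160, 153), (185, 162, 164, 157)]
S 232 [(218, 101, 85, 65), (219, 101, 84, 64), (220, 95, 77, 56), (221, 116, 104, 87), (222, 212, 214, 206), (223, 235, 238, 234), (224, 234, 239, 240), (225, 223, 208, 174), (226, 223, 192, 140), (227, 225, 200, 153), (228, 228, 221, 199), (229, 229, 223, 206)]
S 240 [(218, 140, 116, 86), (219, 139, 114, 83), (220, 141, 111, 74), (221, 224, 226, 219), (222, 238, 241, 238), (223, 236, 240, 238), (224, 210, 205, 188), (225, 222, 194, 147), (226, 226, 197, 144), (227, 226, 208, 163), (228, 226, 223, 192), (229, 225, 227, 206)]
S 248 [(218, 92, 76, 58), (219, 68, 56, 42), (220, 80, 69, 55), (221, 130, 128, 118), (222, 146, 145, 137), (223, 140, 140, 135), (224, 231, 203, 155), (225, 232, 206, 152), (226, 228, 206, 160), (227, 229, 216, 185), (228, 229, 216, 185), (229, 218, 203, 178)]
```

```bash
cat > both.py <<'E'
from tilt import *;import pickle,sys
t,s=pickle.load(open("cur.pkl","rb"))
ft,fs,rt,rs=map(float,sys.argv[1:5])  # top v at u=402, scene v at u=240, front and rear
f=front(t,s,(ft,.08,402),(fs,-.12,240),-258,0);r=front(t,s,(rt,.09,402),(rs,-.09,240),-250,0)
print("front",f.round(1),"rear",r.round(1),"len",np.hypot(*(f-r)).round(1),"nose-down",np.arctan2(r[1]-f[1],f[0]-r[0]).round(3),"centre",((f+r)/2).round(1))
E
python3 both.py 145.6 252.2 177.8 224.3; python3 both.py 145.6 252.2 178.1 224.5
python3 - <<'E'
from h import *;import pickle
t,s=pickle.load(open("cur.pkl","rb"))
# blade rear edge: scene v~221 at u 236 ; top v~183.4 at u 402
from tilt import front
print("blade rear",front(t,s,(183.4,.09,402),(221,-.09,237),-252,0).round(1))
E
```

```text
front [651.2  95.6] rear [553.2 109. ] len 99.0 nose-down 0.137 centre [602.2 102.3]
front [651.2  95.6] rear [552.7 107.1] len 99.3 nose-down 0.117 centre [602.  101.4]
blade rear [537.1 106.9]
```

```bash
python3 -m pendant '[[[-0.0016,0.0005,0],[0,0.01,0],0],[[-0.0048,0.001,0],[0,0.03,0],0],[[-0.0079,0.002,0],[0,0.05,0],0],[[-0.0111,0.003,0.0005],[0,0.07,0],0],[[-0.0143,0.004,0.0005],[0,0.09,0],0],[[-0.0175,0.004,0.001],[0,0.11,0],0],[[-0.0198,0.004,0.0015],[0,0.125,0],0],[[-0.0222,0.004,0.0016],[0,0.14,0],0],[[-0.0222,0.004,0.0016],[0,0.14,0],0]]'
python3 prof.py;  python3 - <<'E'
import pickle
t,s=pickle.load(open("cur.pkl","rb"))
for v0,v1 in((141,150),(173,184)):print("T",[(v,*t["color"][v,402].tolist()) for v in range(v0,v1)])
for v0,v1 in((247,255),(219,228)):print("S",[(v,*s["color"][v,240].tolist()) for v in range(v0,v1)])
for v in(155,170):print("T row",v,[(u,*t["color"][v,u].tolist()) for u in range(382,392)])
E
```

```text
time: 19.03
tool_pos: [423.0, -251.3, 303.8]
tcp_rot: [3.142, -0.479, -0.074]
contact_force: [-0.5, 0.9, -4.0]
grip_width: 18.1
tcp [ 423.4 -251.5  304.1] [ 3.141 -0.479 -0.073] grip pt [ 496.4 -256.9  162.9] F [ 0.1  0.5 -4.1]
T 390 [148] T 393 [143] T 396 [143] T 399 [143] T 402 [144] T 405 [144] T 408 [144] T 411 [144] 
S 224 [226] [252] S 228 [226] [252] S 232 [226] [251] S 236 [225] [251] S 240 [225] [251] S 244 [225] [250] S 248 [225] [250] S 252 [226] [249] S 256 [250] [261] 
T [(141, 140, 133, 122), (142, 133, 132, 128), (143, 144, 128, 106), (144, 162, 136, 100), (145, 162, 135, 101), (146, 160, 136, 101), (147, 159, 134, 100), (148, 161, 136, 103), (149, 162, 139, 107)]
T [(173, 164, 141, 108), (174, 164, 139, 105), (175, 162, 137, 102), (176, 117, 98, 71), (177, 121, 120, 115), (178, 163, 165, 160), (179, 169, 171, 165), (180, 169, 169, 164), (181, 167, 169, 163), (182, 171, 173, 166), (183, 148, 150, 145)]
S [(247, 219, 188, 140), (248, 219, 189, 142), (249, 220, 191, 142), (250, 231, 203, 152), (251, 194, 163, 121), (252, 106, 89, 64), (253, 80, 77, 69), (254, 86, 85, 82)]
S [(219, 110, 92, 68), (220, 80, 66, 48), (221, 56, 40, 24), (222, 224, 229, 221), (223, 231, 234, 230), (224, 213, 217, 211), (225, 219, 192, 151), (226, 217, 180, 129), (227, 220, 205, 162)]
T row 155 [(382, 126, 123, 117), (383, 123, 121, 116), (384, 124, 121, 117), (385, 104, 99, 93), (386, 128, 92, 51), (387, 140, 104, 62), (388, 121, 102, 76), (389, 160, 136, 102), (390, 162, 137, 103), (391, 164, 138, 104)]
T row 170 [(382, 126, 124, 118), (383, 127, 125, 121), (384, 104, 101, 97), (385, 129, 95, 56), (386, 139, 103, 62), (387, 120, 101, 77), (388, 165, 141, 106), (389, 166, 141, 105), (390, 166, 141, 105), (391, 164, 138, 102)]
```

```bash
python3 both.py 143 251.3 175.8 224.7;python3 - <<'E'
from h import *;import pickle
t,s=pickle.load(open("cur.pkl","rb"))
print("left edge",ray(t,[[388.2,155],[387.3,170]],105).round(1)[:,:2])
E
```

```text
front [655.5 108.4] rear [558.  113.8] len 97.6 nose-down 0.055 centre [606.8 111.1]
left edge [[ 621.2 -204. ]
 [ 576.8 -201. ]]
```

```bash
python3 -m pendant '[[[-0.001,0,0.0013],[0,0.0015,0],0],[[-0.003,0,0.0044],[0,0.005,0],0],[[-0.006,-0.001,0.0088],[0,0.01,0],0],[[-0.01,-0.001,0.014],[0,0.016,0],0],[[-0.0143,-0.002,0.0202],[0,0.023,0],0],[[-0.0186,-0.002,0.0264],[0,0.03,0],0],[[-0.023,-0.003,0.0326],[0,0.037,0],0],[[-0.027,-0.003,0.0383],[0,0.044,0],0],[[-0.0298,-0.003,0.0422],[0,0.048,0],0],[[-0.031,-0.003,0.044],[0,0.05,0],0]]'
python3 -m pendant '[[[0,0,0],[0,0,0],0],[[0,0,0],[0,0,0],0]]'
sed -i 's/S",u,k\[:1\]/S",u,k[:1]/' prof.py; python3 prof.py;  python3 - <<'E'
import pickle
t,s=pickle.load(open("cur.pkl","rb"))
for v0,v1 in((142,154),(174,188)):print("T",[(v,*t["color"][v,402].tolist()) for v in range(v0,v1)])
for v0,v1 in((252,266),(224,240)):print("S",[(v,*s["color"][v,240].tolist()) for v in range(v0,v1)])
for v in(160,174):print("T row",v,[(u,*t["color"][v,u].tolist()) for u in range(380,392)])
E
```

```text
time: 19.97
tool_pos: [416.2, -247.8, 249.8]
tcp_rot: [-3.141, -0.528, -0.074]
contact_force: [0.0, 0.2, -3.5]
grip_width: 17.5
time: 20.13
tool_pos: [416.5, -247.9, 250.7]
tcp_rot: [3.141, -0.529, -0.073]
contact_force: [-0.5, -0.2, -3.9]
grip_width: 17.8
tcp [ 416.6 -248.   251. ] [ 3.141 -0.53  -0.073] grip pt [ 496.7 -254.   113.8] F [-0.3  0.  -4.3]
T 390 [148] T 393 [148] T 396 [148] T 399 [149] T 402 [149] T 405 [149] T 408 [149] T 411 [150] 
S 224 [236] [260] S 228 [234] [260] S 232 [234] [259] S 236 [233] [259] S 240 [233] [258] S 244 [233] [258] S 248 [233] [258] S 252 [232] [257] S 256 [234] [261] 
T [(142, 151, 150, 144), (143, 121, 118, 113), (144, 61, 60, 57), (145, 58, 57, 55), (146, 116, 117, 112), (147, 141, 140, 136), (148, 143, 131, 116), (149, 152, 129, 97), (150, 157, 133, 99), (151, 157, 133, 100), (152, 159, 134, 102), (153, 160, 135, 101)]
T [(174, 169, 165, 140), (175, 163, 160, 137), (176, 165, 153, 127), (177, 163, 141, 108), (178, 163, 136, 102), (179, 161, 136, 101), (180, 115, 96, 70), (181, 127, 129, 122), (182, 167, 168, 163), (183, 164, 165, 159), (18
[... 554 characters left out ...]
 233), (233, 225, 202, 163), (234, 218, 182, 129), (235, 224, 214, 175), (236, 229, 229, 209), (237, 222, 206, 163), (238, 231, 233, 222), (239, 232, 237, 227)]
T row 160 [(380, 74, 74, 72), (381, 100, 99, 94), (382, 126, 125, 119), (383, 103, 102, 98), (384, 117, 101, 77), (385, 161, 136, 102), (386, 162, 135, 102), (387, 163, 138, 103), (388, 138, 117, 88), (389, 124, 113, 88), (390, 149, 141, 111), (391, 142, 141, 114)]
T row 174 [(380, 127, 126, 121), (381, 126, 125, 121), (382, 109, 107, 102), (383, 119, 103, 82), (384, 161, 136, 101), (385, 166, 141, 106), (386, 163, 139, 105), (387, 163, 139, 104), (388, 164, 139, 103), (389, 162, 137, 102), (390, 165, 143, 111), (391, 168, 154, 125)]
```

```bash
python3 both.py 148 259 179.7 232.7;python3 - <<'E'
from h import *;import pickle
t,s=pickle.load(open("cur.pkl","rb"))
print("left edge",ray(t,[[384.2,160],[383.2,174]],62).round(1)[:,:2])
E
```

```text
front [654.3  57. ] rear [556.7  63.4] len 97.8 nose-down 0.065 centre [605.5  60.2]
left edge [[ 615.9 -198.8]
 [ 573.3 -195.5]]
```

```bash
python3 -m pendant '[[[-0.001,0,0.001],[0,0.003,0],0],[[-0.003,0,0.003],[0,0.009,0],0],[[-0.006,0,0.006],[0,0.017,0],0],[[-0.009,0,0.009],[0,0.025,0],0],[[-0.012,0,0.0118],[0,0.034,0],0],[[-0.015,0,0.0147],[0,0.042,0],0],[[-0.018,0,0.0176],[0,0.05,0],0],[[-0.02,0,0.0195],[0,0.056,0],0],[[-0.0216,0,0.021],[0,0.06,0],0],[[-0.0216,0,0.021],[0,0.06,0],0]]'
python3 prof.py;  python3 - <<'E'
import pickle
t,s=pickle.load(open("cur.pkl","rb"))
for v0,v1 in((144,154),(176,188)):print("T",[(v,*t["color"][v,402].tolist()) for v in range(v0,v1)])
for v0,v1 in((254,268),(226,244)):print("S",[(v,*s["color"][v,240].tolist()) for v in range(v0,v1)])
E
```

```text
time: 21.07
tool_pos: [408.2, -247.4, 221.5]
tcp_rot: [3.141, -0.589, -0.073]
contact_force: [-1.2, -0.3, -4.5]
grip_width: 18.0
tcp [ 408.4 -247.4  221.8] [ 3.141 -0.589 -0.073] grip pt [ 496.5 -254.    89.6] F [ 0.5  0.1 -3.9]
T 390 [148] T 393 [148] T 396 [149] T 399 [149] T 402 [149] T 405 [149] T 408 [150] T 411 [150] 
S 224 [239] [261] S 228 [238] [261] S 232 [238] [261] S 236 [237] [261] S 240 [237] [261] S 244 [237] [261] S 248 [236] [261] S 252 [236] [261] S 256 [236] [256] 
T [(144, 60, 59, 57), (145, 59, 59, 56), (146, 116, 115, 110), (147, 143, 140, 136), (148, 126, 124, 115), (149, 145, 127, 101), (150, 167, 142, 107), (151, 161, 136, 102), (152, 164, 139, 104), (153, 164, 138, 103)]
T [(176, 173, 162, 141), (177, 169, 150, 122), (178, 166, 142, 107), (179, 170, 145, 110), (180, 139, 117, 87), (181, 120, 115, 105), (182, 160, 161, 155), (183, 175, 176, 170), (184, 175, 176, 169), (185, 146, 148, 142), (186, 96, 97, 94), (187, 73, 74, 71)]
S [(254, 225, 222, 194), (255, 228, 225, 200), (256, 229, 227, 206), (257, 222, 210, 170), (258, 217, 187, 139), (259, 217, 185, 136), (260, 219, 187, 140), (261, 231, 199, 149), (262, 170, 144, 106), (263, 95, 80, 57), (264, 84, 83, 80), (265, 88, 88, 86), (266, 84, 84, 80), (267, 69, 69, 65)]
S [(226, 107, 103, 97), (227, 104, 101, 95), (228, 105, 104, 99), (229, 110, 112, 106), (230, 118, 117, 113), (231, 120, 120, 114), (232, 128, 129, 124), (233, 138, 141, 137), (234, 134, 138, 134), (235, 109, 113, 109), (236, 193, 196, 192), (237, 222, 196, 154), (238, 216, 181, 130), (239, 214, 181, 133), (240, 215, 182, 134), (241, 216, 182, 133), (242, 218, 181, 132), (243, 220, 187, 138)]
```

```bash
python3 both.py 148.6 262 180.1 236.4
```

```text
front [656.6  41.2] rear [559.3  44. ] len 97.4 nose-down 0.029 centre [608.   42.6]
```

```bash
python3 -m pendant '[[[-0.001,0,0.001],[0,0,0],0],[[-0.0022,0,0.0022],[0,0,0],0],[[-0.0034,0,0.0034],[0,0,0],0],[[-0.0044,0,0.0046],[0,0,0],0],[[-0.0044,0,0.005],[0,0,0],0],[[-0.0044,0,0.005],[0,0,0],0]]'
python3 -m pendant '[[[-0.0006,0,0.0008],[0,0,0],0],[[-0.0012,0,0.0017],[0,0,0],0],[[-0.0018,0,0.0027],[0,0,0],0],[[-0.0022,0,0.0033],[0,0,0],0],[[-0.0022,0,0.0033],[0,0,0],0],[[-0.0022,0,0.0033],[0,0,0],0]]'
python3 go.py 400 -250 220 0
```

```text
time: 21.67
tool_pos: [407.6, -247.3, 215.2]
tcp_rot: [3.141, -0.589, -0.073]
contact_force: [1.7, -0.0, -2.1]
grip_width: 18.0
time: 22.17
tool_pos: [407.5, -247.2, 211.0]
tcp_rot: [3.142, -0.589, -0.073]
contact_force: [0.7, 0.1, -1.5]
grip_width: 17.7
t 22.1667 pos [ 407.5 -247.2  211. ] rot [ 3.142 -0.589 -0.073] F [ 0.7  0.1 -1.5] M [ 0.06  0.74 -0.02] w 17.7
shift [-0.0011  0.0033 -0.0115] turn [ 0.022 -0.589 -0.071]
```

```bash
python3 prof.py;  python3 - <<'E'
import pickle
t,s=pickle.load(open("cur.pkl","rb"))
for v0,v1 in((144,154),(176,188)):print("T",[(v,*t["color"][v,402].tolist()) for v in range(v0,v1)])
for v0,v1 in((258,268),(228,244)):print("S",[(v,*s["color"][v,240].tolist()) for v in range(v0,v1)])
E
```

```text
tcp [ 407.5 -247.2  211.1] [ 3.141 -0.589 -0.073] grip pt [ 495.6 -253.7   78.9] F [-1.  -0.6 -2.3]
T 390 [147] T 393 [149] T 396 [149] T 399 [149] T 402 [150] T 405 [150] T 408 [150] T 411 [151] 
S 224 [239] [261] S 228 [239] [261] S 232 [238] [261] S 236 [238] [261] S 240 [238] [261] S 244 [237] [261] S 248 [237] [261] S 252 [237] [261] S 256 [236] [260] 
T [(144, 58, 57, 54), (145, 60, 59, 57), (146, 114, 112, 108), (147, 142, 140, 135), (148, 142, 141, 135), (149, 149, 138, 122), (150, 161, 137, 105), (151, 164, 139, 105), (152, 163, 138, 105), (153, 165, 139, 106)]
T [(176, 175, 171, 156), (177, 174, 164, 145), (178, 173, 156, 132), (179, 169, 143, 107), (180, 167, 142, 106), (181, 118, 101, 74), (182, 131, 131, 127), (183, 175, 177, 171), (184, 174, 175, 168), (185, 156, 157, 151), (186, 112, 112, 108), (187, 79, 79, 76)]
S [(258, 217, 189, 143), (259, 216, 183, 135), (260, 217, 187, 137), (261, 222, 190, 140), (262, 212, 178, 131), (263, 119, 100, 73), (264, 70, 64, 56), (265, 84, 84, 81), (266, 83, 82, 79), (267, 66, 66, 63)]
S [(228, 110, 111, 105), (229, 115, 114, 109), (230, 130, 130, 125), (231, 145, 149, 143), (232, 148, 154, 148), (233, 147, 151, 147), (234, 143, 148, 145), (235, 136, 140, 136), (236, 143, 149, 146), (237, 188, 180, 162), (238, 214, 181, 138), (239, 215, 178, 129), (240, 213, 177, 128), (241, 204, 179, 139), (242, 217, 194, 151), (243, 218, 188, 143)]
```

```bash
python3 both.py 149.2 262.4 180.7 237.2
python3 - <<'E'
from h import *;import pickle
t,s=pickle.load(open("cur.pkl","rb"))
from tilt import front
# blade rear edge in the scene: grey start; top view end of bright grey ~185.6
print("blade rear x from top (z~18):",ray(t,[[402,185.5]],18).round(1))
for u in(402,):print([(v,*t["color"][v,u].tolist()) for v in range(185,192)])
E
```

```text
front [655.9  37. ] rear [558.6  37.8] len 97.2 nose-down 0.008 centre [607.2  37.4]
blade rear x from top (z~18): [[ 546.8 -259.4   18. ]]
[(185, 156, 157, 151), (186, 112, 112, 108), (187, 79, 79, 76), (188, 76, 77, 76), (189, 68, 67, 66), (190, 89, 79, 67), (191, 107, 91, 71)]
```

The slab rests level on the strips: its top is at z≈37.5, its centre at x≈607, and the wrist force is back to the lifter's weight alone. I drop the blade clear and start drawing it out.

```bash
python3 -m pendant '[[[-0.001,0,0.0015],[0,0,0],0],[[-0.002,0,0.003],[0,0,0],0],[[-0.0028,0,0.0042],[0,0,0],0],[[-0.0028,0,0.0042],[0,0,0],0]]'
python3 go.py 400 -250 220 0
python3 -m pendant '[[[-0.0016,0,-0.0011],[0,0,0],0],[[-0.004,0,-0.0028],[0,0,0],0],[[-0.008,0,-0.0056],[0,0,0],0],[[-0.0125,0,-0.0083],[0,0,0],0],[[-0.0166,0,-0.0111],[0,0,0],0],[[-0.0166,0,-0.0111],[0,0,0],0]]'
python3 prof.py;  python3 - <<'E'
import pickle
t,s=pickle.load(open("cur.pkl","rb"))
for v0,v1 in((147,152),(178,192)):print("T",[(v,*t["color"][v,402].tolist()) for v in range(v0,v1)])
for v0,v1 in((260,265),(232,241)):print("S",[(v,*s["color"][v,240].tolist()) for v in range(v0,v1)])
E
```

```text
time: 22.6
tool_pos: [407.4, -247.1, 205.7]
tcp_rot: [-3.141, -0.588, -0.074]
contact_force: [-0.4, 0.1, -2.5]
grip_width: 18.1
t 22.6 pos [ 407.4 -247.1  205.7] rot [-3.141 -0.588 -0.074] F [-0.4  0.1 -2.5] M [0.09 0.7  0.02] w 18.1
shift [ 0.002   0.0034 -0.0159] turn [ 0.021 -0.588 -0.071]
time: 23.1
tool_pos: [386.6, -245.6, 206.0]
tcp_rot: [-3.141, -0.588, -0.074]
contact_force: [0.2, -0.5, -1.9]
grip_width: 17.4
tcp [ 387.3 -245.9  206.2] [ 3.141 -0.589 -0.074] grip pt [ 475.4 -252.4   74. ] F [-0.3  0.  -2.5]
T 390 [148] T 393 [149] T 396 [149] T 399 [149] T 402 [150] T 405 [150] T 408 [150] T 411 [151] 
S 224 [239] [261] S 228 [239] [261] S 232 [238] [261] S 236 [238] [261] S 240 [238] [261] S 244 [237] [261] S 248 [237] [261] S 252 [237] [261] S 256 [236] [260] 
T [(147, 142, 140, 134), (148, 141, 141, 135), (149, 149, 137, 122), (150, 160, 136, 104), (151, 164, 138, 104)]
T [(178, 170, 153, 129), (179, 169, 143, 108), (180, 167, 143, 107), (181, 119, 101, 73), (182, 128, 130, 125), (183, 172, 174, 168), (184, 171, 172, 165), (185, 169, 170, 163), (186, 170, 171, 164), (187, 170, 170, 163), (188, 171, 171, 164), (189, 171, 171, 165), (190, 171, 172, 167), (191, 172, 174, 167)]
S [(260, 217, 186, 135), (261, 223, 191, 141), (262, 211, 177, 131), (263, 118, 98, 71), (264, 70, 64, 57)]
S [(232, 129, 130, 125), (233, 213, 215, 207), (234, 220, 222, 216), (235, 217, 220, 215), (236, 219, 223, 220), (237, 197, 190, 174), (238, 210, 177, 133), (239, 214, 178, 130), (240, 212, 176, 128)]
```

The slab's edges haven't moved in either view (149.2/262.4 front, 180.7/237.2 rear). Drawing out fully.

```bash
python3 -m pendant '[[[-0.004,0,-0.0028],[0,0,0],0],[[-0.01,0,-0.0067],[0,0,0],0],[[-0.019,0,-0.0127],[0,0,0],0],[[-0.029,0,-0.0194],[0,0,0],0],[[-0.04,0,-0.0268],[0,0,0],0],[[-0.051,0,-0.0341],[0,0,0],0],[[-0.062,0,-0.0415],[0,0,0],0],[[-0.072,0,-0.0482],[0,0,0],0],[[-0.08,0,-0.0535],[0,0,0],0],[[-0.0831,0,-0.0556],[0,0,0],0]]'
python3 prof.py;  python3 - <<'E'
import pickle
t,s=pickle.load(open("cur.pkl","rb"))
from h import *
b=(380,170,450,235)
for r in rects(t,b,lambda h,s,v:(s<30)&(v>130),12,60):print(*r)
for P in([515,-257,12],[430,-250,12]):print(proj(t,[P])[0],proj(s,[P])[0])
E
```

```text
time: 24.03
tool_pos: [286.9, -238.3, 206.2]
tcp_rot: [3.141, -0.589, -0.074]
contact_force: [0.5, 0.5, -2.2]
grip_width: 18.1
tcp [ 287.5 -238.6  206.2] [ 3.141 -0.589 -0.074] grip pt [ 375.6 -245.2   74. ] F [-0.1 -0.6 -2.6]
T 390 [148] T 393 [149] T 396 [149] T 399 [149] T 402 [150] T 405 [150] T 408 [150] T 411 [151] 
S 224 [239] [261] S 228 [239] [261] S 232 [238] [261] S 236 [238] [261] S 240 [238] [261] S 244 [237] [261] S 248 [237] [261] S 252 [237] [261] S 256 [236] [260] 
72 [401.4 184.3] [ 551.5 -258.9] [ 551.4 -259.2] [83.  9.] 84.6
791 [400.1 210.5] [ 470.6 -253.6] [ 470.5 -253.6] [ 70.8 105.3] 85.9
[400.98392596 196.06823402] [240.5223444  230.83262158]
[399.02170841 223.71009759] [240.97642933 211.58269073]
```

The lifter is out: blade centre (471,-254), front edge about 17 mm clear of the cradle's open side, slab unmoved. Next: lift a little, move 140 mm left to the free bench and lower.

```bash
python3 -m pendant '[[[0.005,0,-0.008],[0,0,0],0],[[0.011,-0.005,-0.0166],[0,0,0],0],[[0.011,-0.02,-0.0166],[0,0,0],0],[[0.011,-0.04,-0.0166],[0,0,0],0],[[0.011,-0.065,-0.0166],[0,0,0],0],[[0.011,-0.09,-0.0166],[0,0,0],0],[[0.011,-0.11,-0.0166],[0,0,0],0],[[0.011,-0.13,-0.0166],[0,0,0],0],[[0.011,-0.14,-0.0166],[0,0,0],0],[[0.011,-0.14,-0.0166],[0,0,0],0]]'
python3 -m pendant '[[[-0.005,0,0.007],[0,0,0],0],[[-0.01,0,0.014],[0,0,0],0],[[-0.0145,0,0.0216],[0,0,0],0],[[-0.0145,0,0.0216],[0,0,0],0],[[-0.0145,0,0.0216],[0,0,0],0]]'
python3 prof.py
python3 - <<'E'
import pickle
from h import *
t,s=pickle.load(open("cur.pkl","rb"))
b=(310,170,390,235)
for r in rects(t,b,lambda h,s,v:(s<40)&(v>130),10,60):print(*r)
for u in (364,):print("T",[(v,*t["color"][v,u].tolist()) for v in range(188,196)])
E
```

```text
time: 24.97
tool_pos: [298.1, -96.9, 226.1]
tcp_rot: [-3.141, -0.589, -0.07]
contact_force: [-0.5, 1.2, -2.9]
grip_width: 18.0
time: 25.38
tool_pos: [298.3, -99.3, 199.8]
tcp_rot: [-3.141, -0.588, -0.074]
contact_force: [0.6, 0.1, -2.3]
grip_width: 17.6
tcp [298.3 -99.2 200.3] [ 3.141 -0.59  -0.073] grip pt [ 386.5 -105.7   68.1] F [-0.5 -0.1 -2.7]
T 390 [148] T 393 [149] T 396 [149] T 399 [150] T 402 [150] T 405 [150] T 408 [150] T 411 [151] 
S 224 [239] [261] S 228 [239] [261] S 232 [238] [261] S 236 [238] [261] S 240 [238] [261] S 244 [237] [261] S 248 [237] [261] S 252 [237] [261] S 256 [236] [260] 
798 [354.2 206.6] [ 480.9 -113.9] [ 481.  -114.1] [ 71.3 106.4] 85.8
T [(188, 123, 103, 77), (189, 121, 101, 74), (190, 125, 113, 97), (191, 154, 155, 148), (192, 175, 177, 171), (193, 173, 175, 170), (194, 173, 175, 169), (195, 173, 175, 170)]
```

```bash
python3 -m pendant '[[[-0.0011,0,0.0017],[0,0,0],0],[[-0.0022,0,0.0033],[0,0,0],0],[[-0.0028,0,0.0042],[0,0,0],0],[[-0.0028,0,0.0042],[0,0,0],0],[[-0.0028,0,0.0042],[0,0,0],0]]'
python3 -m pendant '[[[-0.0006,0,0.0008],[0,0,0],0],[[-0.0011,0,0.0017],[0,0,0],0],[[-0.0011,0,0.0017],[0,0,0],0],[[-0.0011,0,0.0017],[0,0,0],0]]'
python3 go.py 300 -100 200 0
```

```text
time: 25.9
tool_pos: [298.1, -98.9, 195.2]
tcp_rot: [3.141, -0.59, -0.073]
contact_force: [-1.5, -0.2, 1.4]
grip_width: 18.0
time: 26.23
tool_pos: [297.7, -98.7, 193.4]
tcp_rot: [3.141, -0.59, -0.074]
contact_force: [-9.3, -1.5, 16.6]
grip_width: 17.3
t 26.2333 pos [297.7 -98.7 193.4] rot [ 3.141 -0.59  -0.074] F [-9.3 -1.5 16.6] M [-0.2   0.12 -0.16] w 17.3
shift [ 0.0056  0.0011 -0.0042] turn [ 0.022 -0.59  -0.072]
```

```bash
python3 -m pendant '[[[0.0004,0,-0.0006],[0,0,0],0],[[0.0006,0,-0.0008],[0,0,0],0],[[0.0006,0,-0.0008],[0,0,0],0.03],[[0.0006,0,-0.0008],[0,0,0],0.04],[[0.0006,0,-0.0008],[0,0,0],0.05],[[0.0006,0,-0.0008],[0,0,0],0.06],[[0.0006,0,-0.0008],[0,0,0],0.06],[[0.0006,0,-0.0008],[0,0,0],0.06],[[0.0006,0,-0.0008],[0,0,0],0.06]]'
python3 -m pendant '[[[0,0,-0.01],[0,0,0],0.06],[[0,0,-0.03],[0,0,0],0.06],[[0,0,-0.055],[0,0,0],0.06],[[0,0,-0.08],[0,0,0],0.06],[[0,0,-0.1],[0,0,0],0.06],[[0,0,-0.11],[0,0,0],0.06],[[0,0,-0.11],[0,0,0],0.06]]'
python3 prof.py
python3 - <<'E'
import pickle
from h import *
t,s=pickle.load(open("cur.pkl","rb"))
print("blade");[print(*r) for r in rects(t,(310,170,395,240),lambda h,s,v:(s<45)&(v>130),3,60)]
print("handle");[print(*r) for r in rects(t,(310,200,395,275),lambda h,s,v:(s>150)&(v>90),71,40)]
print("slab (z38)");[print(*r) for r in rects(t,(381,146,430,183),lambda h,s,v:(s>70)&(v>120)&(s<115),38,200)]
t0=pickle.load(open("top0.pkl","rb"))
d=cv2.absdiff(t["color"],t0["color"]).max(2)
for n,(u,v) in dict(bottle=(329,130),brush=(237,253),scraper=(413,252),lump=(160,161),bowl=(480,183),bone=(284,107),jar=(130,201)).items():
    print(n,int(np.percentile(d[v-12:v+12,u-15:u+15],50)),end=" ")
E
```

```text
time: 26.98
tool_pos: [298.1, -98.8, 193.9]
tcp_rot: [3.141, -0.589, -0.073]
contact_force: [-0.2, -0.7, -0.2]
grip_width: 58.1
time: 27.57
tool_pos: [236.5, -94.2, 286.0]
tcp_rot: [3.141, -0.588, -0.073]
contact_force: [0.5, 0.5, -0.5]
grip_width: 59.7
tcp [236.4 -94.2 286.4] [ 3.137 -0.591 -0.071] grip pt [ 324.7 -101.2  154.3] F [ 0.1 -0.2  0.4]
T 390 [148] T 393 [149] T 396 [149] T 399 [149] T 402 [150] T 405 [150] T 408 [150] T 411 [151] 
S 224 [239] [261] S 228 [239] [261] S 232 [238] [261] S 236 [238] [261] S 240 [238] [261] S 244 [237] [261] S 248 [237] [261] S 252 [237] [261] S 256 [236] [260] 
blade
803 [353.9 206.5] [ 482.1 -113.6] [ 481.9 -113.6] [ 72.1 106.9] 85.8
handle
148 [353.1 241.5] [ 371.4 -105.6] [ 371.5 -105.5] [18.2 67.6] 85.9
slab (z38)
668 [404.4 163.4] [ 611.7 -263.8] [ 607.6 -262. ] [129.1 101.4] 85.4
bottle 1 brush 2 scraper 2 lump 1 bowl 1 bone 1 jar 1
```

```bash
python3 -m pendant '[[[0,0,-0.02],[0,0,0],0.06],[[0,0,-0.03],[0,0,0],0.06],[[0,0,-0.03],[0,0,0],0.06],[[0,0,-0.03],[0,0,0],0.06]]'; python3 -c "from plant import close_job;print(close_job())"
```

```text
time: 28.0
tool_pos: [220.9, -93.3, 310.2]
tcp_rot: [3.141, -0.591, -0.073]
contact_force: [0.2, -0.5, 0.1]
grip_width: 59.7
the job is handed in; nothing more can be done
None
```

The slab is on the cradle's strips, the lifter lies on the bench and the job is handed in at 28 s. However, the slab may have tipped past the 0.3 rad limit during the carry. The hand-in gave no verdict.

**What I did:** I took the lifter by its handle, slid the blade under the slab and lifted it. I carried it round the bottle, set it down slowly on the strips and drew the lifter out. I then laid the lifter down on free bench to the left and let go.

**Last checks:**
- **Slab:** Its centre measured (608, -262) against the cradle's (605, -264), so about 3 mm off. It is square within about 0.01 rad and level, judged from both camera views. It did not move while the lifter was drawn out.
- **Lifter:** The blade centre is at (482, -114), about 194 mm from the slab. The blade and handle show in the top view where a flat-lying lifter would have them; I did not measure its tilt directly.
- **Other things:** The image patches around all seven match the start picture. The gripper is clear of everything.

**What went wrong:**
- **Tipping during the carry:** The lifter turned nose-down in the fingers under the slab's weight. I measured about 0.28 rad after the lift and 0.2 rad over the cradle, good to perhaps 0.05 rad, and noticed only there. The slab's front edge had probably already touched the strips lightly.
- **Recovery:** I raised it again and tilted the tool until the slab was within about 0.03 rad of level, then set it down. After the first correction it measured 0.12–0.19 rad at a height of 85–95 mm. That should meet the level-lift step, though the early readings were close to its 0.2 rad limit.
- **Disagreeing measurements:** The two cameras disagreed by about 20 mm at first. The scene view hardly shows this kind of tilt, and I had first taken the wrong slab edge in it.

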